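Feed a springy-lidded carton under the head of a carton sealer

TASK

The packed carton is ready for the sealer, but its lid springs up. Hold the lid shut, slide the carton lid edge first between the guides and under the sealer's low yellow lip, and push it gently all the way in until it sits flush against the gate inside, lid shut and nothing sticking out; do not crush the carton or knock the other things on the bench about.

Things in the scene. Friction and masses are not known exactly. Their poses are not given: they have to be found in the camera images.
- carton: Brown corrugated carton, packed, 130 mm long (its x), 160 mm wide (y), 60 mm high without its lid, 0.27 to 0.53 kg; too wide to grasp across. Origin: centre of its underside, z up. Its +x end is the nose, which goes in first; its -x end is the tail. Its underside slides easily on the bench (friction about 0.2).
- carton_nose (a point): Bottom edge of the carton's nose face, in the middle (65 mm ahead of the carton's origin along its x).
- lid (a joint): Angle of the carton's flat one-piece lid (130 x 160 x 4 mm), rad: 0 shut, grows as it opens. Its fold is springy: left alone it stands open at about 0.4 to 0.5 rad and always springs back; shutting it fully takes about 0.34 N m (4 to 5 N pressed 75 mm from the hinge).
- lid_hinge (a point): Middle of the lid's fold line, along the top of the carton's tail wall: 65 mm behind the carton's origin and 60 mm above its underside.
- lid_edge (a point): Middle of the lid's free edge, on its upper face, 130 mm from the fold; at the nose. With the lid shut this face is 64 mm above the bench, and pressing harder only presses the carton on the bench.
- sealer: Bench-top carton sealer, fixed, its bed level with the bench. Origin on the bed under the middle of the front edge of its yellow lip; its x is the feed direction (into the machine), z up. The lip and the skid plates behind it make a flat roof: underside 70 mm above the bed, 5 mm thick, 170 mm wide, from x = 0 to 240 mm.
- sealer_rails (a point): Start of the two parallel guide rails, lane middle, at rail top (60 mm before the lip, 45 mm up). The rails are slippery and leave a lane 174 mm wide; before this point they flare out over 80 mm to about 245 mm. Outside the rails, from 40 mm behind the lip's edge, stand grey housings 90 mm high and 55 mm wide.
- sealer_head (a point): Top front edge of the white tape head (62 mm wide), 35 mm behind the lip's edge and 120 mm up; before it the space above the roof is free. 85 mm behind the lip's edge the head is 175 mm high; from 105 mm on a grey beam across to the mast (at y = -190 mm of the sealer, 410 mm high with its crank) is 220 mm high, the tape roll above it 355 mm.
- sealer_roller (a point): Where the carton's nose meets the sprung roller arm that hangs in the middle of the lane, 61 mm behind the lip's edge, 45 mm up. Pushing the carton swings it up and back (some 3 to 8 N more; let go too early it pushes the carton back out); once the nose is about 110 mm in, it rides on the lid.
- gate: Red stop plate across the lane inside the sealer, 150 mm wide, 48 mm high, fixed, 132 to 140 mm behind the front edge of the lip. Origin on the bed in the middle of the face that the carton meets; x is the feed direction. When the nose rests on it the carton's tail face is 2 to 10 mm inside the lip.
- tape_gun: Bystander: hand tape dispenser with a roll, lying on its side, about 250 x 100 x 60 mm.
- tape_roll: Bystander: spare tape roll lying flat, 100 mm across, 48 mm high.
- foam_block: Bystander: white foam insert, 150 x 90 x 35 mm.
- tumbler: Bystander: pink tumbler, 72 mm across, 118 mm high.
- knife: Bystander: orange box cutter, 130 x 22 x 17 mm.

How it is judged:
At the end, for the whole second after the job is handed in: The carton's nose is within 4 mm of the gate's face and within 12 mm of its middle, the carton square to the lane within 0.05 rad and flat on the bed, its lid shut (under 0.07 rad), and it is at rest, let go (x of carton_nose in the frame of gate above -0.004 m and horizontal distance between carton_nose and gate below 0.012 m and angle between the x axis of carton and the x axis of gate, either way round below 0.05 rad and angle between carton's own z axis and vertical below 0.05 rad and value of joint lid below 0.07 rad and linear speed of carton below 0.02 m/s); the robot touches nothing.
It fails at once if the carton is crushed: the robot presses or pushes on it with more than 45 N (contact force between the fingers and carton above 45 N).
It fails at once if the carton is rammed into the gate with more than 45 N (contact force between carton and gate above 45 N).
It fails at once if another thing on the bench is moved by more than 40 mm (distance of any of tape_gun, tape_roll, foam_block, tumbler, knife from where it was at the start of the episode above 0.04 m).
It also fails if it takes over 67 s, if anything falls off the work surface, if the arm or the gripper's body presses on something with over 40 N, if the wrist force passes 120 N, or if a joint passes its speed limit or range.

ROBOT

A 6-joint arm with a two-finger parallel gripper is mounted at the origin on the work surface. World frame = base frame: x ahead of the robot, y to its left, z up, the work surface at z = 0. Lengths are in m, angles in rad, forces in N, time in s.
With the tool pointing down it reaches from about 0.375 to 0.9 m from the base axis. Payload 3.1 kg.
Tool frame: the origin (TCP) lies on the centre line of the jaws, within the pads' length; the fingertips stand 25 mm ahead of it and the grasp point (between the pads) lies 6 mm ahead of it; x points along the fingers, y is the direction in which the jaws open and shut, and the axes are right-handed (so a half turn about x gives the same grasp; the last joint's range is limited). The gripper opens to 87 mm and grips with 3 to 60 N. Pads are 19 mm wide; open, the fingers measure 117 mm over their backs; the gripper's body (75 mm by 190 mm) begins 51 mm behind the grasp point.
Start: joints at [1.012, 0.527, 1.433, -0, 1.181, -0.178], TCP at [0.232, 0.58, 0.248] pointing down, gripper open.
Joint ranges: [-3.08, 3.08], [-0.75, 2.2], [0.22, 2.44], [-1.43, 4.57], [0, 2.65], [-2.85, 2.85]. Speed limits (rad/s): [2.79, 2.79, 3.14, 3.14, 3.14, 3.14].

INTERFACE

Orientations are given as a unit quaternion [x, y, z, w].
In Python, from rig import robot gives the robot as it stands. The module is installed in compiled form; this text tells all that it offers.
- The arm moves only by the tool move_arm, never from a script. Its argument "commands" is a list of rows, each a list of 5 numbers: the gripper's target within -1 to 1 (shut at 1, half-way at 0, fully open at -1), then the shift along the tool's x, y, z in mm, then the turn about the tool's x in degrees. A call has 1 to 8 rows; each row is the pose to reach, as a shift and turn from the pose commanded when the call began, along the tool's axes at that moment; what a row does not reach only later rows make up. A row lasts 1/12 s, in which the tool goes at most 41.7 mm and 7.16 degrees, less where a joint would pass 70% of its speed; a pose out of reach is approached as far as the arm can. A call with a gripper value outside its range is refused whole. The fingers move at their own pace and stop on an object; "newtons" is the grip in N (left out, the last holds). Time passes only in rows, so rows that repeat a pose let the fingers close. It gives the time, the measured TCP pose, the force and the opening at its end, in the units of the state.
- robot.get_obs(): the state, without advancing time (a new reading comes with each control period).
- robot.camera(name): name is "side" or "top" or "wrist"; returns a dict with "image" (384x512x3 uint8, red, green, blue), "fx", "fy", "cx", "cy" (pixels), "xyz" and "rotation" of the camera in the world; the wrist camera has in their place "tool_from_camera" (4x4, takes a point from camera to tool coordinates, whose origin is the TCP and whose axes are the tool frame's). Camera axes: x right, y down, z forward; pixel columns grow to the right and rows downward; lengths in m; the calibration is good to about 2 mm. A picture is of the moment at which its call begins: read the wrist's pose just before it. There is no depth.
- robot.hand_in(): hands the job in, once; it reports no verdict.
Trained networks look in a picture, given as the dict that the camera call returned (one of the last four; its "shot" number tells which), for a name from the list of things; names that differ only in an ending like _2 or _b are one class to them, and where a whole thing is asked for, a point or a joint stands for the part that bears it (a point fixed in the world has none). Each returns a list of dicts, best first, with "p" (0 to 1); they miss things now and then, are a little off and sometimes report something else, mostly with a low value. They report only what shows in the picture. A call takes as long as a camera call.
- robot.regions_of(picture, name): "pixels" (384x512 bool, what is visible of it) and "bbox" ([left, top, right, bottom] in pixels, round what is visible of it).
The state is a dict: "time": time; "q": joint angles; "joint_velocities": joint speeds; "joint_torque": joint torques, N m; "position": TCP position; "tool_rot": TCP orientation; "ft_force": force on the tool from outside, world axes, zero at the start; "moment": the same for the moment, N m; "grip_width": finger opening in m.
Only numpy, scipy, OpenCV 4.12 (cv2) and the standard library are available. Lean on these libraries where they do the work, as an engineer would, in place of code of your own. Each camera call takes 0.05 s, during which the arm holds its last target.

## Working session

There is one attempt and no reset: what is moved stays moved. The work goes in short steps, Python scripts to look and compute and a tool call to move; the robot and the scene stay as the last step left them, time stands still between calls to the robot, and variables do not carry over. Pictures are saved under pics/ and viewed, and the job is handed in when it is done.

Besides the shell and the picture viewer there is one more tool, called after ">>>" as name(argument=value, ...), one argument or row to a line, values as JSON. move_arm: Moves the arm, as the interface text tells. Its arguments: {"type":"object","properties":{"commands":{"type":"array","items":{"type":"array","items":{"type":"number"}}},"newtons":{"type":"number"}},"required":["commands"]}

```bash
mkdir -p pics; ls; cat > h.py <<'E'
from rig import robot
import cv2, numpy as np
from scipy.spatial.transform import Rotation as R
def shot(n,f):
    p=robot.camera(n); cv2.imwrite('pics/'+f,p['image'][:,:,::-1]); return p
def ray(p,u,v):
    d=np.array([(u-p['cx'])/p['fx'],(v-p['cy'])/p['fy'],1.]); return np.array(p['xyz']), np.array(p['rotation'])@d
def at_z(p,u,v,z):
    o,d=ray(p,u,v); return o+d*(z-o[2])/d[2]
def proj(p,X):
    c=np.array(p['rotation']).T@(np.array(X)-np.array(p['xyz'])); return p['fx']*c[0]/c[2]+p['cx'],p['fy']*c[1]/c[2]+p['cy']
E
python3 - <<'E'
from h import *
print(robot.get_obs())
for n in ['top','side']:
    p=shot(n,n+'0.png'); print(n,p['xyz'],p['rotation'],p['fx'],p['cx'],p['cy'])
    for k in ['carton','lid','sealer','gate','tape_gun','tape_roll','foam_block','tumbler','knife']:
        print(k,[(round(r['p'],2),r['bbox']) for r in robot.regions_of(p,k)][:2])
print(robot.get_obs()['time'])
E
```

```text
pics
{'time': 0.0, 'q': array([ 1.01150549e+00,  5.28435765e-01,  1.43394806e+00, -2.94319072e-05,
        1.18140306e+00, -1.78517463e-01]), 'joint_velocities': array([-0.00034749, -0.00079242, -0.00231031, -0.00107336, -0.00046342,
       -0.0017046 ]), 'joint_torque': array([-1.55751128e-03, -4.40050256e+01, -1.76586199e+01,  6.32878882e-02,
        5.83287387e-02, -1.55605203e-04]), 'position': array([0.23188296, 0.57963109, 0.24657572]), 'tool_rot': array([ 0.13308088,  0.69460126, -0.13453499,  0.69405973]), 'ft_force': array([-0.13167557, -0.27625631, -0.19837857]), 'moment': array([-0.01603936,  0.03839951,  0.02465167]), 'grip_width': 0.08742085022880414}
top [ 0.32732158 -0.06335991  1.17602159] [ 0.71458136 -0.69395824  0.06754941 -0.05685531] 355.11949088038546 258.6469708671324 193.98847276543515
carton [(0.69, [280.5, 146.2, 334.0, 210.7])]
lid [(0.37, [129.2, 63.4, 276.3, 239.7]), (0.36, [375.4, 214.9, 411.7, 248.6])]
sealer [(0.95, [128.9, 67.5, 276.6, 236.1])]
gate []
tape_gun [(0.56, [363.2, 162.7, 430.5, 203.6])]
tape_roll [(0.94, [376.3, 215.0, 412.6, 248.4])]
foam_block [(0.97, [304.5, 253.3, 362.7, 295.3]), (0.74, [284.6, 149.1, 330.6, 209.6])]
tumbler [(0.97, [274.9, 106.3, 296.7, 142.2]), (0.18, [359.9, 161.6, 430.0, 203.9])]
knife [(0.89, [105.1, 244.9, 117.0, 285.8]), (0.46, [128.2, 63.1, 273.3, 239.1])]
side [ 0.20570915 -1.08246576  0.8338153 ] [ 0.87668016 -0.13914209  0.06939542 -0.4552534 ] 415.7653451810702 257.62551652249135 191.83346822240534
carton [(0.94, [263.9, 202.7, 324.8, 262.3]), (0.21, [262.0, 201.5, 326.3, 244.6])]
lid [(0.65, [261.1, 200.6, 324.0, 245.4])]
sealer [(0.68, [196.1, 53.4, 316.9, 231.4])]
gate [(0.17, [196.7, 53.4, 315.8, 231.8])]
tape_gun [(0.69, [297.1, 274.4, 386.0, 353.8])]
tape_roll [(0.88, [249.1, 303.2, 290.9, 357.2])]
foam_block []
tumbler [(0.62, [322.0, 179.7, 351.8, 220.5])]
knife [(0.69, [148.0, 148.3, 182.5, 163.4])]
1.0
```

```bash
sed -i "s/np.array(p\['rotation'\])/R.from_quat(p['rotation']).as_matrix()/g" h.py; python3 -c "
import cv2
for n in ['top0','side0']:
    a=cv2.imread('pics/%s.png'%n); cv2.imwrite('pics/%s_b.png'%n,cv2.resize(a,None,fx=1.5625,fy=1.5625,interpolation=cv2.INTER_CUBIC))"
```

```text
(no output)
```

View pics/top0.png

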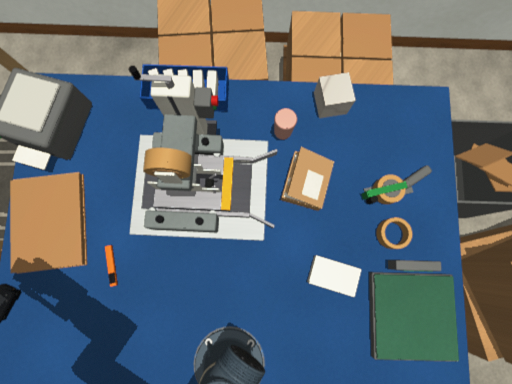

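View pics/side0.png

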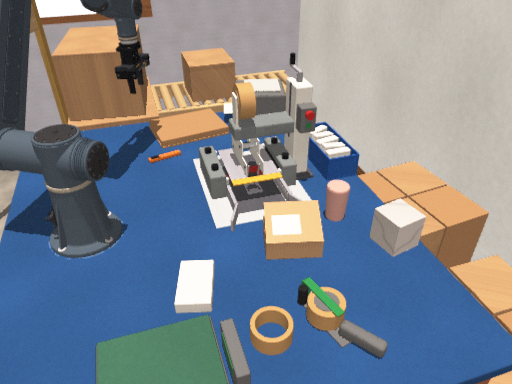

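```bash
python3 -c "
import cv2
a=cv2.imread('pics/top0.png'); cv2.imwrite('pics/top0_c.png',cv2.resize(a[95:255,125:345],None,fx=3.6,fy=3.6,interpolation=cv2.INTER_CUBIC))
a=cv2.imread('pics/side0.png'); cv2.imwrite('pics/side0_c.png',cv2.resize(a[125:275,185:365],None,fx=4,fy=4,interpolation=cv2.INTER_CUBIC))"
```

```text
(no output)
```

View pics/top0_c.png

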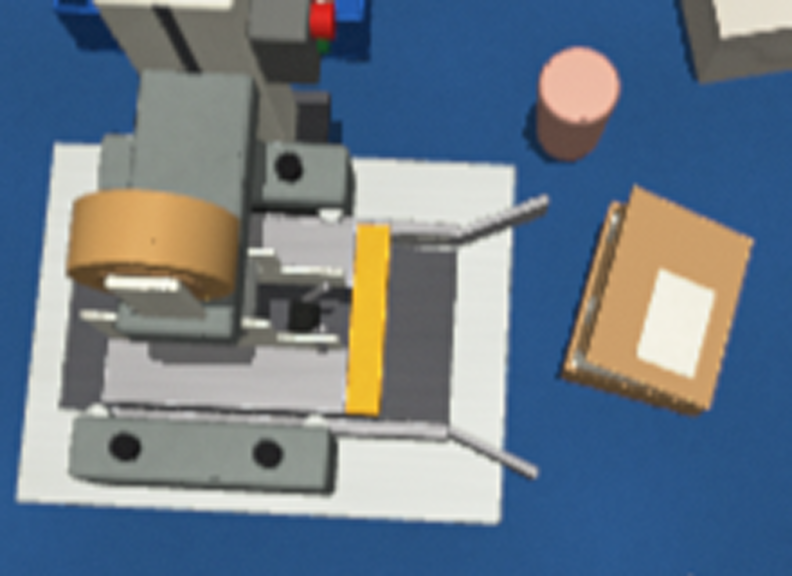

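View pics/side0_c.png

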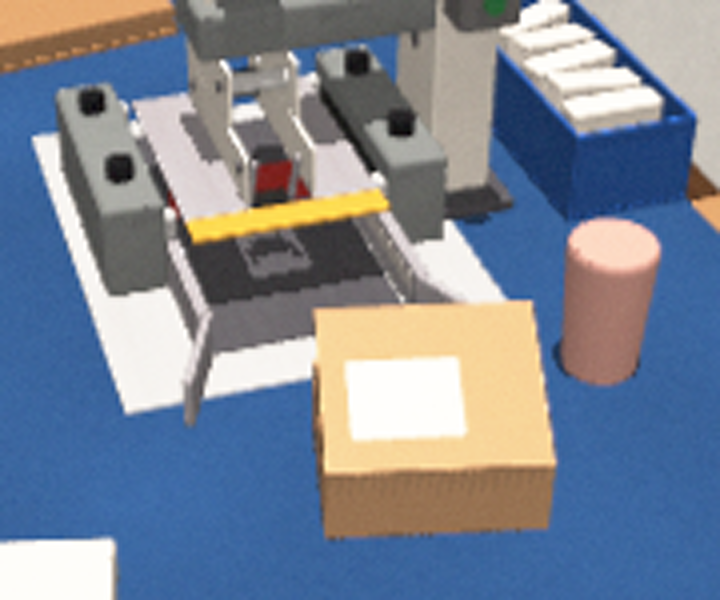

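```bash
cat > fit0.py <<'E'
from h import *
from scipy.optimize import least_squares
o=robot.get_obs()
T=robot.camera('top'); S=robot.camera('side')
tp=lambda x,y:np.array([(x+.5)/3.6-.5+125,(y+.5)/3.6-.5+95])
sp=lambda x,y:np.array([(x+.5)/4-.5+185,(y+.5)/4-.5+125])
# lip
def sealer_pts(s):
    x,y,a=s; c,n=np.cos(a),np.sin(a)
    return lambda X:np.array([x+c*X[0]-n*X[1],y+n*X[0]+c*X[1],X[2]])
def g(lst,f):
    return [ (np.array(proj(P,f(X)))-u) for P,u,X in lst]
sl=[(T,tp(390,226),(0,-.085,.075)),(T,tp(380,412),(0,.085,.075)),(T,tp(458,236),(-.06,-.087,.045)),(T,tp(449,432),(-.06,.087,.045)),
    (S,sp(190,242),(0,.085,.075)),(S,sp(389,206),(0,-.085,.075))]
r=least_squares(lambda s:np.concatenate(g(sl,sealer_pts(s))),[.6,0,1.57],loss='soft_l1',x_scale=[.01,.01,.01])
print('sealer',r.x,np.degrees(r.x[2])); print(np.round(g(sl,sealer_pts(r.x)),1).tolist())
for y in(-.085,.085): print('lip ray',at_z(T,*tp(390 if y<0 else 380,226 if y<0 else 412),.075))
def cart(s):
    f=sealer_pts(s[:3]); c,n=np.cos(s[3]),np.sin(s[3])
    def h(X):
        if X[0]=='L':
            _,l,w=X; return f((-.065+l*c-.004*n,w,.06+l*n+.004*c))
        return f(X)
    return h
cl=[(T,tp(636,186),('L',.13,-.08)),(T,tp(752,240),('L',0,-.08)),(T,tp(586,372),('L',.13,.08)),(T,tp(709,405),('L',0,.08)),
 (S,sp(315,310),('L',.13,.08)),(S,sp(532,301),('L',.13,-.08)),(S,sp(324,472),('L',0,.08)),(S,sp(554,465),('L',0,-.08)),(S,sp(327,536),(-.065,.08,0)),(S,sp(548,528),(-.065,-.08,0))]
r=least_squares(lambda s:np.concatenate(g(cl,cart(s))),[.5,-.2,1.57,.4],x_scale=[.01,.01,.01,.05],loss='soft_l1')
print('carton',r.x,np.degrees(r.x[2])); print(np.round(g(cl,cart(r.x)),1).tolist())
print('tumbler top',at_z(T,286,115,.118))
E
python3 fit0.py
```

```text
sealer [0.55385047 0.00871302 1.55525745] 89.10968789402077
[[0.2, 0.4], [-0.0, 1.3], [0.1, 0.4], [0.1, -1.6], [0.5, -0.8], [-0.0, -0.4]]
lip ray [0.63998533 0.00819858 0.075     ]
lip ray [0.47297548 0.01012093 0.075     ]
carton [ 0.57923661 -0.23441547  1.31636592  0.41355527] 75.42221165155881
[[-0.5, 0.4], [0.4, 0.3], [-0.2, -2.7], [0.2, 1.4], [-0.3, -0.4], [0.1, -0.3], [0.3, 0.2], [0.7, -0.5], [-0.6, 0.6], [0.2, 0.1]]
tumbler top [ 0.77162684 -0.15606315  0.118     ]
```

```bash
python3 - <<'E'
from h import *
p=shot('wrist','w0.png'); print(p['tool_from_camera'],p['fx'],p['cx'],p['cy'])
a=cv2.imread('pics/side0.png'); cv2.imwrite('pics/side0_g.png',cv2.resize(a[0:110,80:180],None,fx=5.4,fy=5.4,interpolation=cv2.INTER_CUBIC))
print(robot.get_obs()['time'])
E
```

```text
[[ 8.81560777e-04 -2.81941574e-01  9.59431171e-01 -1.38123193e-01]
 [ 9.99998823e-01 -9.56315045e-04 -1.19986169e-03 -4.30930448e-04]
 [ 1.25580936e-03  9.59431099e-01  2.81940399e-01 -7.68616664e-02]
 [ 0.00000000e+00  0.00000000e+00  0.00000000e+00  1.00000000e+00]] 302.62826492329685 256.47473752858065 191.71713272483063
1.15
```

View pics/w0.png

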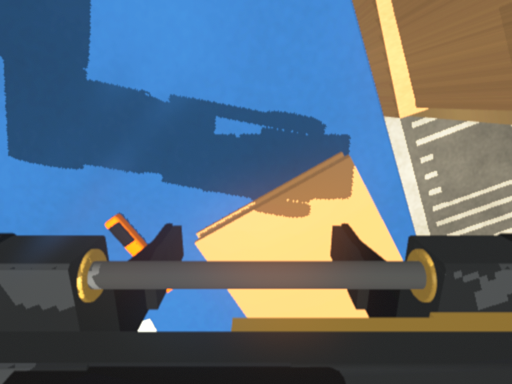

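View pics/side0_g.png

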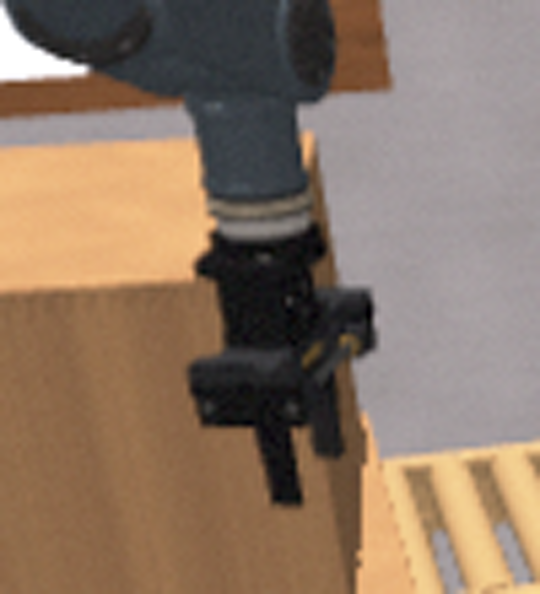

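```bash
python3 - <<'E'
import cv2,numpy as np
a=cv2.imread('pics/w0.png')[200:384,0:260]; a=np.clip(a.astype(float)*2.2,0,255).astype('uint8')
cv2.imwrite('pics/w0_c.png',cv2.resize(a,None,fx=3,fy=3,interpolation=cv2.INTER_CUBIC))
E
```

```text
(no output)
```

View pics/w0_c.png

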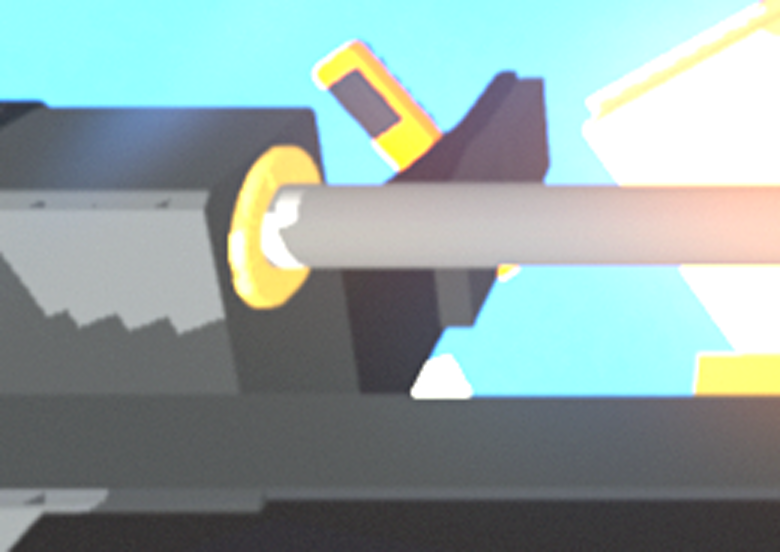

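```bash
cat >> h.py <<'E'
def to(x,y,z,head=None):
    """tool-frame shift (mm) and turn (deg) to bring TCP to xyz with tool z heading (deg)"""
    o=robot.get_obs(); M=R.from_quat(o['tool_rot']).as_matrix()
    d=M.T@(np.array([x,y,z])-o['position'])*1000
    h=np.degrees(np.arctan2(M[1,2],M[0,2]))
    t=0 if head is None else -((head-h+180)%360-180)
    print('shift',np.round(d,1),'turn',round(t,1),'head',round(h,2),'pos',np.round(o['position'],4),'F',np.round(o['ft_force'],1),'t',round(o['time'],2),'q',np.round(o['q'],2))
E
python3 - <<'E'
from h import *
to(.36,.25,.43,-45)
to(.579+.008*.252,-.234+.008*.968,.15,-104.6)
E
```

```text
shift [-182.5 -259.1  241.3] turn 23.2 head -21.82 pos [0.2323 0.5802 0.2475] F [-0.4 -0.4  0.1] t 1.15 q [ 1.01  0.53  1.43  0.    1.18 -0.18]
shift [  97.5 -619.1  623.5] turn 82.8 head -21.82 pos [0.2323 0.5802 0.2475] F [-0.4 -0.4  0.1] t 1.15 q [ 1.01  0.53  1.43  0.    1.18 -0.18]
```

>>> move_arm(
  commands=[
    [-1,-180,-120,110,12],
    [-1,-180,-190,180,20],
    [-1,-180,-260,240,23],
    [-1,-180,-260,240,23],
    [-1,-180,-260,240,23],
    [-1,-180,-260,240,23],
    [-1,-180,-260,240,23],
    [-1,-180,-260,240,23],
  ],
)

```text
time: 1.82
position: [0.3366, 0.3055, 0.4017]
tool_rot: [0.27, 0.654, -0.269, 0.654]
ft_force: [0.6, -0.4, 0.0]
grip_width: 0.0869
```

```bash
python3 - <<'E'
from h import *
to(.42,.0,.43,-85)
to(.58,-.226,.15,-104.6)
E
```

```text
shift [ -28.3 -158.   274.4] turn 40.2 head -44.79 pos [0.3366 0.3055 0.4017] F [ 0.6 -0.4  0. ] t 1.82 q [ 0.49  0.12  1.61 -0.    1.41 -0.3 ]
shift [ 251.7 -205.9  547.1] turn 59.8 head -44.79 pos [0.3366 0.3055 0.4017] F [ 0.6 -0.4  0. ] t 1.82 q [ 0.49  0.12  1.61 -0.    1.41 -0.3 ]
```

>>> move_arm(
  commands=[
    [-1,-28,-160,275,7],
    [-1,-28,-160,275,14],
    [-1,-28,-160,275,21],
    [-1,-28,-160,275,28],
    [-1,-28,-160,275,35],
    [-1,-28,-160,275,40],
    [-1,-28,-160,275,40],
    [-1,-28,-160,275,40],
  ],
)

```text
time: 2.48
position: [0.4195, -0.0035, 0.4294]
tool_rot: [0.478, 0.521, -0.478, 0.522]
ft_force: [2.2, 0.5, -1.0]
grip_width: 0.087
```

```bash
python3 - <<'E'
from h import *
to(.58,-.226,.20,-104.6)
E
```

```text
shift [230.  140.  235.3] turn 19.6 head -84.97 pos [ 0.4195 -0.0035  0.4294] F [ 2.2  0.5 -1. ] t 2.48 q [-0.28  0.04  1.63 -0.    1.47 -0.36]
```

>>> move_arm(
  commands=[
    [-1,0,25,35,4],
    [-1,0,45,75,8],
    [-1,20,70,115,12],
    [-1,55,95,150,16],
    [-1,90,115,180,20],
    [-1,125,130,210,20],
    [-1,160,140,235,20],
    [-1,195,140,235,20],
  ],
)

```text
time: 3.15
position: [0.5755, -0.2141, 0.2634]
tool_rot: [0.561, 0.429, -0.56, 0.433]
ft_force: [0.4, 0.1, 0.4]
grip_width: 0.0873
```

```bash
python3 - <<'E'
from h import *
to(.581,-.226,.17,-104.6)
p=shot('wrist','w1.png')
p=shot('side','s1.png')
E
```

```text
shift [93.4  7.9  9.9] turn -0.3 head -104.89 pos [ 0.5755 -0.2141  0.2634] F [0.4 0.1 0.4] t 3.15 q [-0.54  0.49  1.45 -0.    1.19 -0.28]
```

View pics/w1.png

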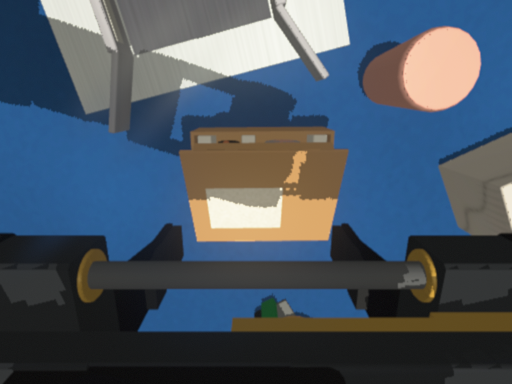

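View pics/s1.png

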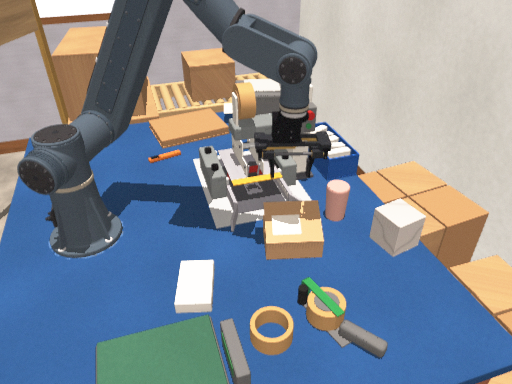

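>>> move_arm(
  commands=[
    [-1,40,4,5,0],
    [-1,75,8,10,0],
    [-1,110,8,10,0],
    [-1,140,8,10,0],
    [-1,145,8,10,0],
    [-1,145,8,10,0],
  ],
)

```text
time: 3.75
position: [0.5774, -0.2214, 0.1183]
tool_rot: [-0.56, -0.432, 0.561, -0.431]
ft_force: [-0.9, -0.5, 1.0]
grip_width: 0.0866
```

```bash
python3 - <<'E'
from h import *
to(.581,-.226,.092,-104.6)
E
```

```text
shift [26.3  4.8  3.6] turn -0.2 head -104.78 pos [ 0.5774 -0.2214  0.1183] F [-0.9 -0.5  1. ] t 3.75 q [-0.55  0.68  1.55 -0.    0.91 -0.29]
```

>>> move_arm(
  commands=[
    [-1,5,5,4,0],
    [-1,10,5,4,0],
    [-1,15,5,4,0],
    [-1,20,5,4,0],
    [-1,22,5,4,0],
    [-1,24,5,4,0],
    [-1,24,5,4,0],
  ],
)

```text
time: 4.33
position: [0.5826, -0.2278, 0.0947]
tool_rot: [0.561, 0.431, -0.56, 0.432]
ft_force: [2.3, -0.9, 2.3]
grip_width: 0.0868
```

```bash
python3 - <<'E'
from h import *
to(.581,-.226,.089,-104.6)
p=shot('wrist','w2.png')
p=shot('side','s2.png')
a=cv2.imread('pics/s2.png'); cv2.imwrite('pics/s2c.png',cv2.resize(a[125:275,185:365],None,fx=4,fy=4,interpolation=cv2.INTER_CUBIC))
E
```

```text
shift [ 5.7 -2.1 -1.3] turn -0.2 head -104.81 pos [ 0.5826 -0.2278  0.0947] F [ 2.3 -0.9  2.3] t 4.33 q [-0.55  0.72  1.55  0.    0.87 -0.29]
```

View pics/w2.png

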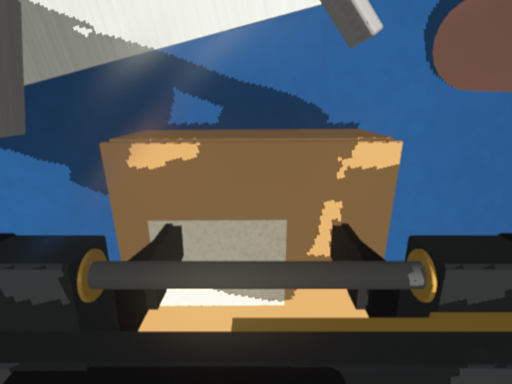

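View pics/s2c.png

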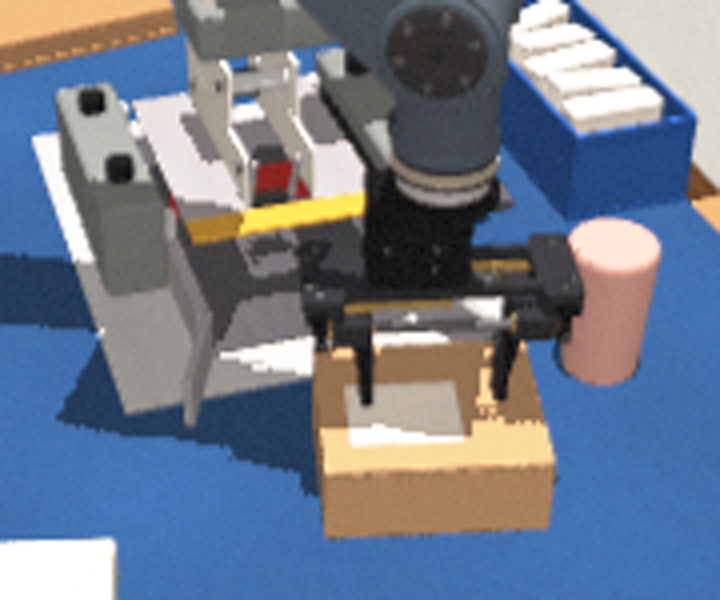

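>>> move_arm(
  commands=[
    [-1,2,0,0,0],
    [-1,4,0,0,0],
    [-1,5,0,0,0],
    [-1,5,0,0,0],
    [-1,5,0,0,0],
  ],
)

```text
time: 4.85
position: [0.5821, -0.2276, 0.0894]
tool_rot: [0.56, 0.431, -0.56, 0.432]
ft_force: [3.4, 0.9, 4.8]
grip_width: 0.0868
```

```bash
python3 - <<'E'
from h import *
to(.581,-.226,.089,-104.6)
E
```

```text
shift [ 0.4 -1.5 -1.2] turn -0.2 head -104.81 pos [ 0.5821 -0.2276  0.0894] F [3.4 0.9 4.8] t 4.85 q [-0.55  0.73  1.55  0.    0.86 -0.29]
```

>>> move_arm(
  commands=[
    [-1,1,0,0,0],
    [-1,2,0,0,0],
    [-1,2,0,0,0],
  ],
)

```text
time: 5.1
position: [0.5822, -0.2276, 0.0892]
tool_rot: [0.56, 0.431, -0.56, 0.432]
ft_force: [-0.0, 0.7, 13.2]
grip_width: 0.0869
```

```bash
python3 - <<'E'
from h import *
to(.581,-.226,.089,-104.6)
E
```

```text
shift [ 0.2 -1.5 -1.2] turn -0.2 head -104.81 pos [ 0.5822 -0.2276  0.0892] F [-0.   0.7 13.2] t 5.1 q [-0.55  0.73  1.55 -0.    0.86 -0.29]
```

```bash
python3 - <<'E'
from h import *
to(.5519,-.2089,.089,-90.9)
E
```

```text
shift [  0.2 -34.  -10.3] turn -13.9 head -104.81 pos [ 0.5822 -0.2276  0.0892] F [-0.   0.7 13.2] t 5.1 q [-0.55  0.73  1.55 -0.    0.86 -0.29]
```

>>> move_arm(
  commands=[
    [-1,1,0,0,0],
    [-1,1,-2,-1,0],
    [-1,1,-4,-2,-1],
    [-1,1,-7,-4,-3],
    [-1,1,-10,-5,-5],
    [-1,1,-13,-6,-7],
  ],
)

```text
time: 5.6
position: [0.5749, -0.2208, 0.0895]
tool_rot: [0.534, 0.461, -0.531, 0.469]
ft_force: [5.9, -0.6, 13.2]
grip_width: 0.0869
```

```bash
python3 - <<'E'
from h import *
to(.5519,-.2089,.089,-90.9)
p=shot('wrist','w3.png')
E
```

```text
shift [  0.2 -24.4  -8.7] turn -6.8 head -97.73 pos [ 0.5749 -0.2208  0.0895] F [ 5.9 -0.6 13.2] t 5.6 q [-0.55  0.72  1.58 -0.    0.83 -0.41]
```

View pics/w3.png

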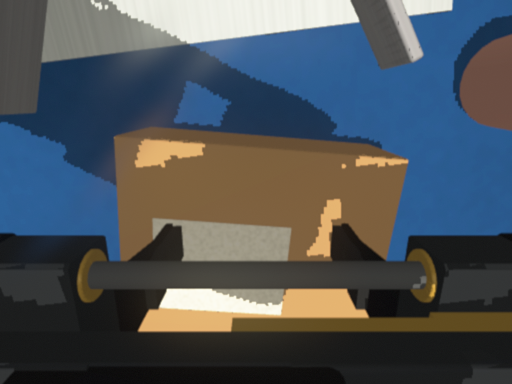

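>>> move_arm(
  commands=[
    [-1,1,0,0,0],
    [-1,2,0,0,0],
    [-1,2,0,0,0],
  ],
)

```text
time: 5.9
position: [0.5742, -0.2207, 0.089]
tool_rot: [0.534, 0.462, -0.532, 0.468]
ft_force: [4.0, -0.1, 23.8]
grip_width: 0.0867
```

>>> move_arm(
  commands=[
    [-1,0,0,0,-1.5],
    [-1,0,0,0,-3],
    [-1,0,0,0,-4.5],
    [-1,0,0,0,-6],
    [-1,0,0,0,-7.5],
    [-1,0,0,0,-9],
    [-1,0,0,0,-9],
  ],
)

```text
time: 6.48
position: [0.5728, -0.217, 0.0888]
tool_rot: [0.497, 0.504, -0.494, 0.505]
ft_force: [4.0, 8.3, 28.3]
grip_width: 0.087
```

```bash
python3 - <<'E'
from h import *
to(.5519,-.2089,.089,-90.9)
p=shot('wrist','w4.png');p=shot('top','t4.png')
a=cv2.imread('pics/t4.png'); cv2.imwrite('pics/t4c.png',cv2.resize(a[95:255,125:345],None,fx=3.6,fy=3.6,interpolation=cv2.INTER_CUBIC))
E
```

```text
shift [ -0.2 -20.7  -8.5] turn 2.0 head -88.93 pos [ 0.5728 -0.217   0.0888] F [ 4.   8.3 28.3] t 6.48 q [-0.55  0.72  1.59  0.    0.83 -0.57]
```

View pics/w4.png

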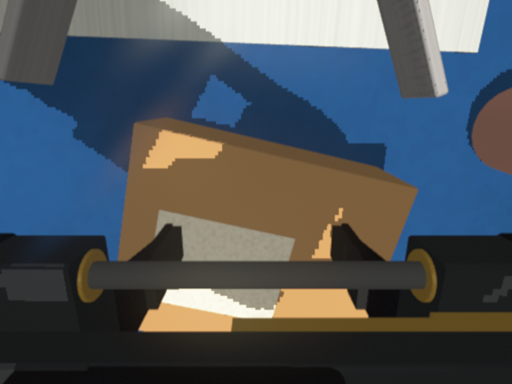

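View pics/t4c.png

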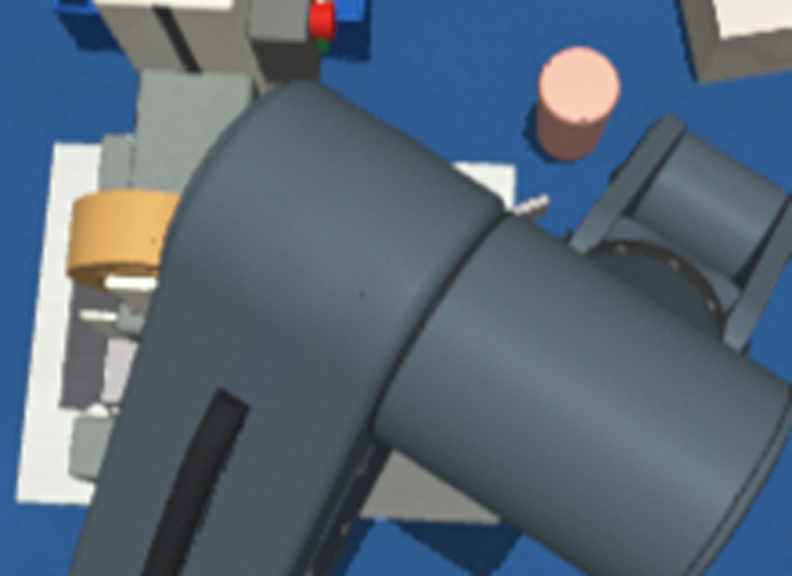

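>>> move_arm(
  commands=[
    [-1,-20,0,0,0],
    [-1,-60,0,0,0],
    [-1,-80,0,30,0],
    [-1,-80,0,70,1],
    [-1,-80,0,110,2],
    [-1,-80,0,125,2],
    [-1,-80,0,125,2],
    [-1,-80,0,125,2],
  ],
)

```text
time: 7.25
position: [0.5715, -0.3432, 0.1626]
tool_rot: [-0.504, -0.498, 0.504, -0.494]
ft_force: [-0.2, 1.0, -0.1]
grip_width: 0.0868
```

```bash
cat > fitc.py <<'E'
from h import *
from scipy.optimize import least_squares
import sys
def f2(s):
    x,y,a=s[:3]; c,n=np.cos(a),np.sin(a)
    return lambda X:np.array([x+c*X[0]-n*X[1],y+n*X[0]+c*X[1],X[2]])
def cart(s):
    f=f2(s[:3]); c,n=np.cos(s[3]),np.sin(s[3])
    def h(X):
        if X[0]=='L':
            _,l,w=X; return f((-.065+l*c-.004*n,w,.06+l*n+.004*c))
        return f(X)
    return h
def fit(cl,s0=(.57,-.22,1.5,.4)):
    g=lambda s:[np.array(proj(P,cart(s)(X)))-u for P,u,X in cl]
    r=least_squares(lambda s:np.concatenate(g(s)),s0,x_scale=[.01,.01,.01,.05],loss='soft_l1')
    print('carton',np.round(r.x,4),round(np.degrees(r.x[2]),2),np.round(g(r.x),1).tolist())
    sx,sy,sa=.5539,.0087,1.5553; d=r.x[:2]-[sx,sy]
    print('in sealer frame',np.round([d@[np.cos(sa),np.sin(sa)],d@[-np.sin(sa),np.cos(sa)],r.x[2]-sa],4))
    return r.x
E
python3 - <<'E'
from h import *
to(.575,-.34,.06,-90.9)
for n in ['top','side']:
    p=shot(n,n[0]+'5.png'); a=cv2.imread('pics/%s5.png'%n[0]); 
    a=a[95:255,125:345] if n=='top' else a[125:275,185:365]; k=3.6 if n=='top' else 4
    cv2.imwrite('pics/%s5c.png'%n[0],cv2.resize(a,None,fx=k,fy=k,interpolation=cv2.INTER_CUBIC))
E
```

```text
shift [102.6   3.9  -3. ] turn -0.0 head -90.93 pos [ 0.5715 -0.3432  0.1626] F [-0.2  1.  -0.1] t 7.25 q [-0.71  0.68  1.39 -0.    1.08 -0.69]
```

View pics/t5c.png

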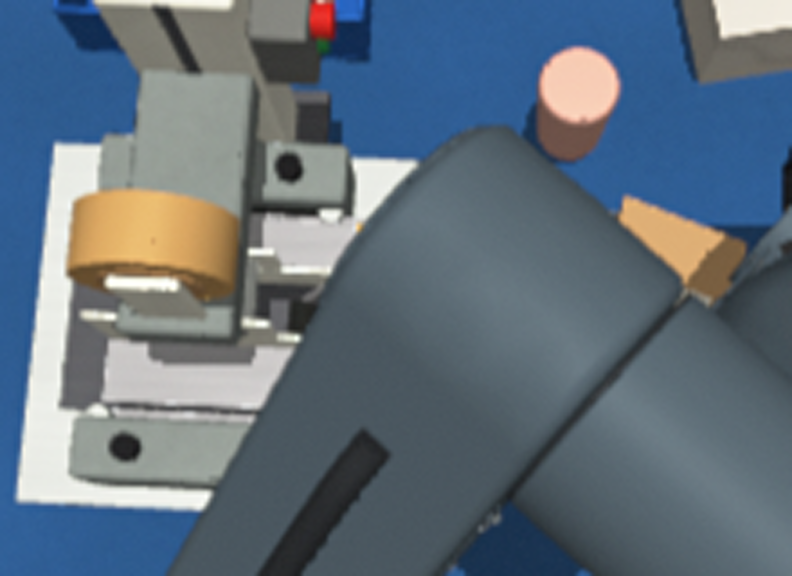

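View pics/s5c.png

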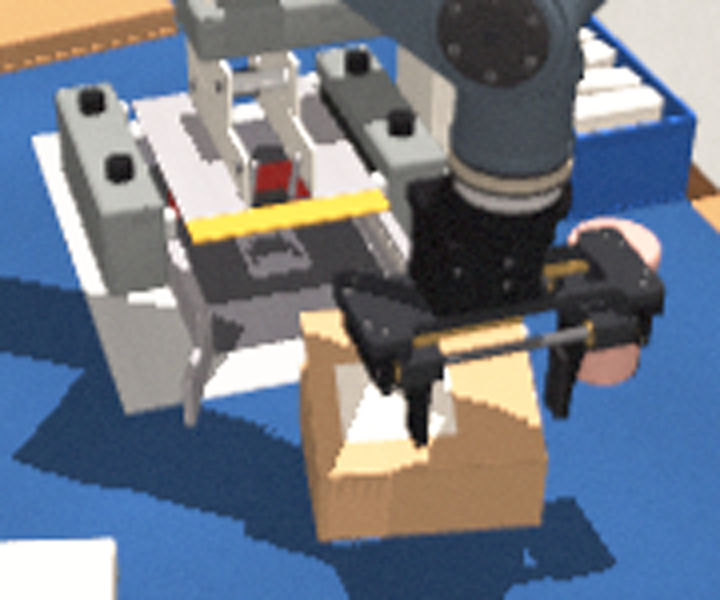

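```bash
cat > c5.py <<'E'
from fitc import *
T=robot.camera('top'); S=robot.camera('side')
tp=lambda x,y:np.array([(x+.5)/3.6-.5+125,(y+.5)/3.6-.5+95])
sp=lambda x,y:np.array([(x+.5)/4-.5+185,(y+.5)/4-.5+125])
fit([(T,tp(622,197),('L',.13,-.08)),(T,tp(746,243),('L',0,-.08)),(S,sp(302,313),('L',.13,.08)),(S,sp(547,455),('L',0,-.08)),(S,sp(313,478),('L',0,.08)),(S,sp(318,541),(-.065,.08,0)),(S,sp(542,524),(-.065,-.08,0))])
E
python3 c5.py
```

```text
carton [ 0.5721 -0.2307  1.3628  0.3817] 78.08 [[0.1, 0.1], [0.0, 0.4], [-0.6, 0.0], [0.4, 0.6], [1.4, -0.8], [0.0, -0.1], [-0.4, -0.2]]
in sealer frame [-0.239  -0.0219 -0.1925]
```

>>> move_arm(
  commands=[
    [-1,35,2,0,0],
    [-1,70,3,0,0],
    [-1,100,3,0,0],
    [-1,112,3,0,0],
    [-1,112,3,-10,0],
    [-1,112,3,-20,0],
    [-1,112,3,-24,0],
    [-1,112,3,-28,0],
  ],
)

```text
time: 8.12
position: [0.5782, -0.3149, 0.0547]
tool_rot: [0.503, 0.495, -0.503, 0.498]
ft_force: [0.4, -1.2, -0.5]
grip_width: 0.087
```

```bash
python3 - <<'E'
from h import *
to(.575,-.285,.05,-90.9)
E
```

```text
shift [  4.7  -3.6 -29.9] turn 0.2 head -90.74 pos [ 0.5782 -0.3149  0.0547] F [ 0.4 -1.2 -0.5] t 8.12 q [-0.67  0.81  1.47 -0.    0.85 -0.66]
```

>>> move_arm(
  commands=[
    [-1,0,-3,-4,0],
    [-1,0,-3,-8,0],
    [-1,0,-3,-12,0],
    [-1,0,-3,-16,0],
    [-1,0,-3,-20,0],
    [-1,0,-3,-24,0],
    [-1,0,-3,-28,0],
    [-1,0,-3,-30,0],
  ],
)

```text
time: 8.78
position: [0.5741, -0.2846, 0.0523]
tool_rot: [0.504, 0.497, -0.503, 0.496]
ft_force: [-0.2, -1.2, 0.7]
grip_width: 0.0866
```

```bash
python3 - <<'E'
from h import *
to(.575,-.285,.05,-90.9)
for n in ['top','side']:
    p=shot(n,n[0]+'6.png'); a=cv2.imread('pics/%s6.png'%n[0]); 
    a=a[95:255,125:345] if n=='top' else a[125:275,185:365]; k=3.6 if n=='top' else 4
    cv2.imwrite('pics/%s6c.png'%n[0],cv2.resize(a,None,fx=k,fy=k,interpolation=cv2.INTER_CUBIC))
E
```

```text
shift [2.3 0.9 0.4] turn 0.1 head -90.81 pos [ 0.5741 -0.2846  0.0523] F [-0.2 -1.2  0.7] t 8.78 q [-0.63  0.8   1.52  0.    0.82 -0.62]
```

View pics/s6c.png

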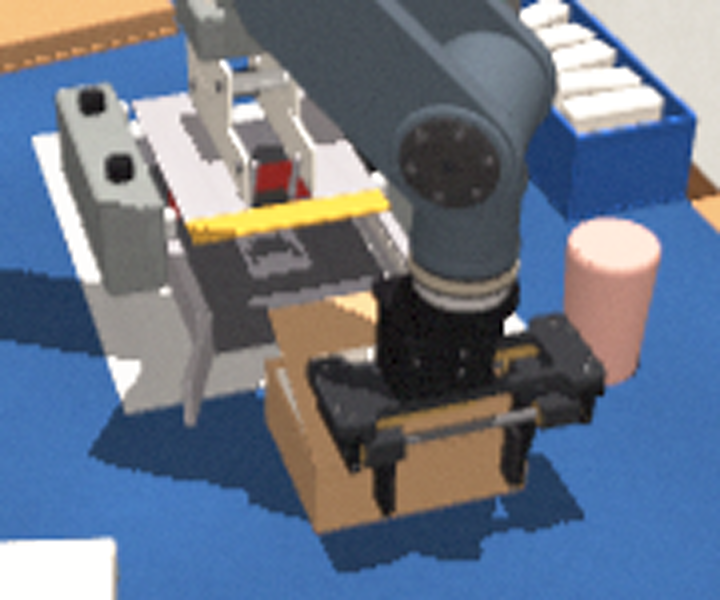

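```bash
python3 - <<'E'
from fitc import *
S=robot.camera('side')
sp=lambda x,y:np.array([(x+.5)/4-.5+185,(y+.5)/4-.5+125])
a=at_z(S,*sp(318,532),0);b=at_z(S,*sp(525,487),0);print(a,b,np.degrees(np.arctan2(*(b-a)[:2][::-1])),(a+b)/2)
fit([(S,sp(318,532),(-.065,.08,0)),(S,sp(525,487),(-.065,-.08,0)),(S,sp(265,397),(.065,.08,0)),(S,sp(265,300),('L',.13,.08))])
E
```

```text
[ 0.48309572 -0.26959387  0.        ] [ 0.64221653 -0.27261668  0.        ] -1.0883113459741545 [ 0.56265613 -0.27110528  0.        ]
carton [ 0.5636 -0.2036  1.5497  0.4655] 88.79 [[-0.6, -0.6], [-0.3, -0.5], [0.1, 4.9], [1.0, 0.2]]
in sealer frame [-0.2121 -0.013  -0.0056]
```

>>> move_arm(
  commands=[
    [-1,0,0,8,0],
    [-1,-20,-3,16,0],
    [-1,-60,-8,18,0],
    [-1,-95,-12,10,0],
    [-1,-95,-12,-25,0],
    [-1,-95,-12,-60,0],
    [-1,-95,-12,-85,0],
    [-1,-95,-12,-85,0],
  ],
)

```text
time: 9.6
position: [0.5618, -0.1954, 0.1473]
tool_rot: [0.503, 0.499, -0.503, 0.495]
ft_force: [-0.6, 0.1, 0.1]
grip_width: 0.0868
```

```bash
python3 - <<'E'
from h import *
to(.563,-.199,.094,-90.9)
p=shot('wrist','w7.png')
to(.563,-.199,.094,-90.9)
E
```

```text
shift [53.3  1.4  3.8] turn 0.3 head -90.62 pos [ 0.5618 -0.1954  0.1473] F [-0.6  0.1  0.1] t 9.6 q [-0.52  0.62  1.6   0.    0.93 -0.51]
shift [53.4  0.4  1.2] turn 0.3 head -90.64 pos [ 0.5627 -0.1979  0.1474] F [-0.2 -0.6  0.1] t 9.65 q [-0.53  0.62  1.59  0.    0.93 -0.51]
```

View pics/w7.png

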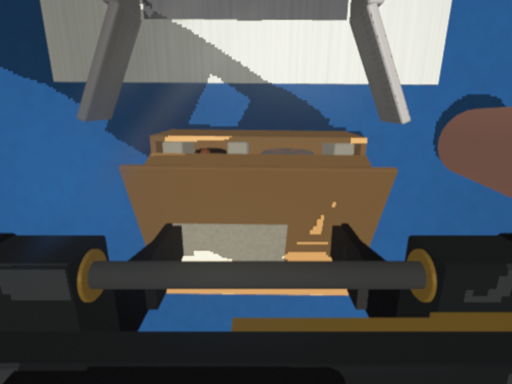

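>>> move_arm(
  commands=[
    [-1,15,0,1,0],
    [-1,30,0,1,0],
    [-1,40,0,1,0],
    [-1,46,0,1,0],
    [-1,52,0,1,0],
    [-1,56,0,1,0],
    [-1,58,0,1,0],
    [-1,58,0,1,0],
  ],
)

```text
time: 10.32
position: [0.5635, -0.2011, 0.0896]
tool_rot: [0.504, 0.496, -0.504, 0.496]
ft_force: [0.3, 3.0, 5.0]
grip_width: 0.0871
```

>>> move_arm(
  commands=[
    [-1,1,0,0,0],
    [-1,2,0,0,0],
    [-1,3,0,0,0],
    [-1,3,0,0,0],
  ],
)

```text
time: 10.65
position: [0.5636, -0.2012, 0.0891]
tool_rot: [0.504, 0.496, -0.504, 0.497]
ft_force: [-4.2, 4.3, 16.5]
grip_width: 0.0867
```

>>> move_arm(
  commands=[
    [-1,0,-2,-2,0],
    [-1,0,-4,-4,0],
    [-1,0,-6,-7,0],
    [-1,0,-8,-10,0],
    [-1,0,-10,-13,0],
    [-1,0,-12,-16,0],
    [-1,0,-12,-20,0],
  ],
)

```text
time: 11.23
position: [0.5554, -0.1856, 0.0896]
tool_rot: [-0.503, -0.492, 0.503, -0.502]
ft_force: [-0.1, -6.5, 11.8]
grip_width: 0.087
```

```bash
python3 - <<'E'
from h import *
p=shot('wrist','w8.png')
to(.5504,-.181,.089,-90.9)
E
```

```text
shift [ 0.4 -4.8 -3.6] turn 0.2 head -90.65 pos [ 0.5552 -0.1847  0.0895] F [ 2.5 -4.8 11.9] t 11.28 q [-0.51  0.69  1.66 -0.01  0.77 -0.5 ]
```

View pics/w8.png

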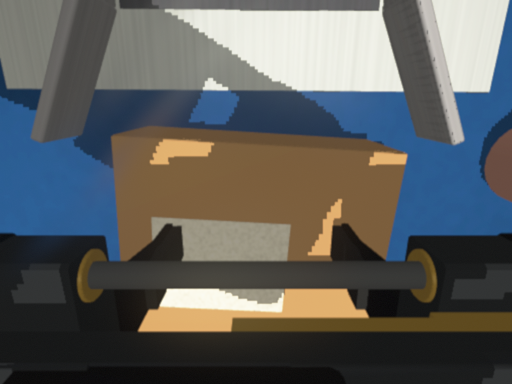

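>>> move_arm(
  commands=[
    [-1,1,-1,-5,0],
    [-1,1,-2,-10,0],
    [-1,1,-2,-16,0],
    [-1,1,-2,-22,0],
    [-1,1,-2,-28,0],
    [-1,1,-2,-34,0],
    [-1,1,-2,-40,0],
    [-1,1,-2,-46,0],
  ],
)

```text
time: 11.95
position: [0.5546, -0.1401, 0.0893]
tool_rot: [-0.502, -0.492, 0.503, -0.503]
ft_force: [0.9, -7.3, 17.3]
grip_width: 0.0869
```

```bash
python3 - <<'E'
from h import *
p=shot('wrist','w9.png')
to(.5538,-.01,.089,-90.9)
E
```

```text
shift [  -1.    -2.  -128.9] turn 0.3 head -90.57 pos [ 0.5545 -0.1389  0.0893] F [ 1.9 -5.2 17.4] t 12.0 q [-0.44  0.68  1.7  -0.01  0.75 -0.42]
```

View pics/w9.png

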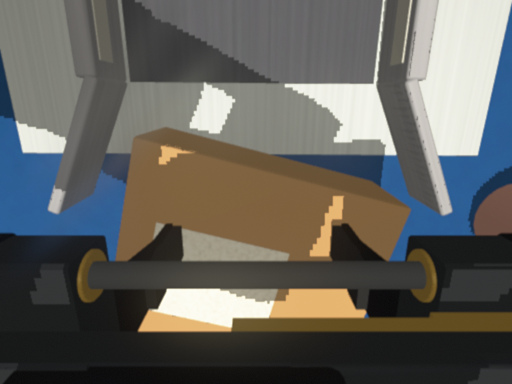

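>>> move_arm(
  commands=[
    [-1,-20,0,0,0],
    [-1,-60,0,5,0],
    [-1,-80,0,35,0],
    [-1,-80,0,75,0],
    [-1,-80,0,115,0],
    [-1,-80,0,140,0],
    [-1,-80,0,140,0],
    [-1,-80,0,140,0],
  ],
)

```text
time: 12.67
position: [0.5478, -0.2772, 0.1652]
tool_rot: [-0.504, -0.496, 0.505, -0.496]
ft_force: [-0.2, 0.4, 0.6]
grip_width: 0.0868
```

```bash
cat > cam.py <<'E'
from h import *
import sys
k=sys.argv[1]
p=shot('side','s%s.png'%k); a=cv2.imread('pics/s%s.png'%k)[125:275,185:365]
cv2.imwrite('pics/s%sc.png'%k,cv2.resize(a,None,fx=4,fy=4,interpolation=cv2.INTER_CUBIC))
to(.5539,-.01,.089,-90.9)
E
python3 cam.py 10
```

```text
shift [  76.     2.3 -265.5] turn 0.0 head -90.89 pos [ 0.5476 -0.2754  0.1649] F [-0.   0.1 -0.3] t 12.72 q [-0.65  0.61  1.54 -0.    0.99 -0.63]
```

View pics/s10c.png

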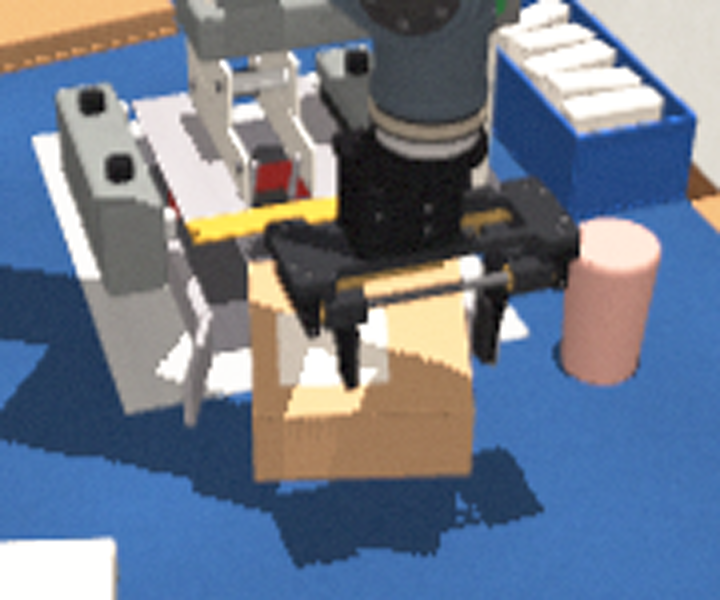

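```bash
python3 - <<'E'
from fitc import *
S=robot.camera('side')
sp=lambda x,y:np.array([(x+.5)/4-.5+185,(y+.5)/4-.5+125])
s=fit([(S,sp(254,480),(-.065,.08,0)),(S,sp(472,473),(-.065,-.08,0)),(S,sp(252,415),('L',0,.08)),(S,sp(474,406),('L',0,-.08)),(S,sp(248,262),('L',.13,.08))])
f=f2(s)
for P in [(-.065,.08,0),(-.065,-.08,0),(.065,0,0)]: print(f(P))
o=robot.get_obs();M=R.from_quat(o['tool_rot']).as_matrix();print(M.round(3))
E
```

```text
carton [ 0.5502 -0.1614  1.303   0.3886] 74.66 [[0.1, -0.1], [-0.5, -0.2], [0.2, -0.1], [0.3, 0.4], [-0.1, 0.0]]
in sealer frame [-0.1702  0.001  -0.2523]
[ 0.45590016 -0.2029509   0.        ]
[ 0.61019723 -0.24528782  0.        ]
[ 0.56744744 -0.09875299  0.        ]
[[-0.002  1.    -0.014]
 [ 0.001 -0.014 -1.   ]
 [-1.    -0.002 -0.001]]
```

>>> move_arm(
  commands=[
    [-1,35,2,6,0],
    [-1,70,2,6,0],
    [-1,100,2,6,0],
    [-1,115,2,6,0],
    [-1,115,2,-8,0],
    [-1,115,2,-18,0],
    [-1,115,2,-26,0],
    [-1,115,2,-32,0],
  ],
)

```text
time: 13.43
position: [0.5518, -0.2413, 0.0521]
tool_rot: [0.503, 0.496, -0.503, 0.498]
ft_force: [0.6, -0.4, 0.5]
grip_width: 0.0869
```

>>> move_arm(
  commands=[
    [-1,0,1,-5,0],
    [-1,0,1,-10,0],
    [-1,0,2,-15,0],
    [-1,0,2,-20,0],
    [-1,0,2,-25,0],
    [-1,0,2,-30,0],
    [-1,0,2,-35,0],
    [-1,0,2,-40,0],
  ],
)

```text
time: 14.1
position: [0.5551, -0.2042, 0.0508]
tool_rot: [0.504, 0.495, -0.503, 0.498]
ft_force: [3.6, -4.9, 1.4]
grip_width: 0.0868
```

```bash
python3 cam.py 11
```

```text
shift [ -38.6   -3.7 -193.2] turn 0.1 head -90.78 pos [ 0.5551 -0.2033  0.0509] F [ 2.8 -2.  -0.7] t 14.15 q [-0.54  0.76  1.66 -0.    0.72 -0.53]
```

View pics/s11c.png

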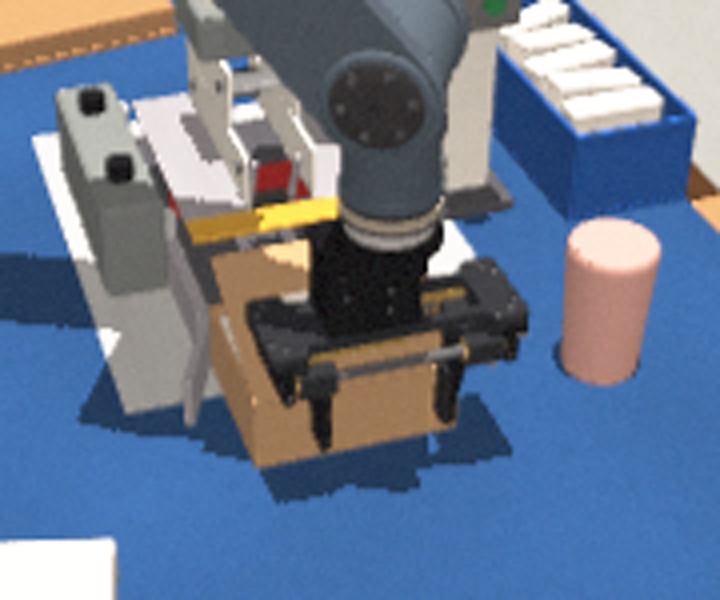

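```bash
python3 - <<'E'
from fitc import *
S=robot.camera('side')
sp=lambda x,y:np.array([(x+.5)/4-.5+185,(y+.5)/4-.5+125])
for q in [(259,468),(456,429)]:
    d=at_z(S,*sp(*q),0)[:2]-[.5539,.0087]; sa=1.5553; print(np.round([d@[np.cos(sa),np.sin(sa)],d@[-np.sin(sa),np.cos(sa)]],4))
E
```

```text
[-0.202   0.0878]
[-0.2043 -0.0684]
```

>>> move_arm(
  commands=[
    [-1,0,1,-4,0],
    [-1,0,2,-8,0],
    [-1,0,3,-12,0],
    [-1,0,4,-16,0],
    [-1,0,5,-20,0],
    [-1,0,5,-24,0],
    [-1,0,5,-28,0],
    [-1,0,5,-32,0],
  ],
)

```text
time: 14.87
position: [0.5588, -0.1707, 0.0504]
tool_rot: [0.504, 0.496, -0.504, 0.496]
ft_force: [0.4, -2.7, 1.3]
grip_width: 0.087
```

```bash
python3 cam.py 12
```

```text
shift [ -38.5   -6.7 -159.6] turn 0.1 head -90.8 pos [ 0.5583 -0.1696  0.0503] F [ 2.  -1.2 -0.4] t 14.92 q [-0.49  0.76  1.67  0.    0.71 -0.47]
```

View pics/s12c.png

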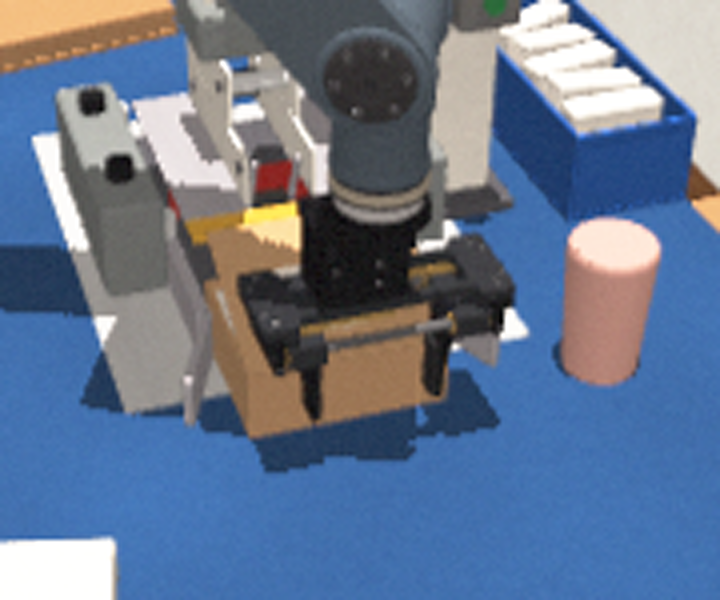

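>>> move_arm(
  commands=[
    [-1,0,0,-4,0],
    [-1,0,0,-8,0],
    [-1,0,0,-12,0],
    [-1,0,0,-16,0],
    [-1,0,0,-20,0],
    [-1,0,0,-24,0],
    [-1,0,0,-26,0],
  ],
)

```text
time: 15.5
position: [0.5589, -0.1442, 0.0503]
tool_rot: [-0.503, -0.497, 0.504, -0.496]
ft_force: [0.6, -1.6, -0.1]
grip_width: 0.0872
```

```bash
python3 cam.py 13;  python3 - <<'E'
from fitc import *
S=robot.camera('side')
sp=lambda x,y:np.array([(x+.5)/4-.5+185,(y+.5)/4-.5+125])
for q in [(252,437),(448,398)]:
    d=at_z(S,*sp(*q),0)[:2]-[.5539,.0087]; sa=1.5553; print(np.round([d@[np.cos(sa),np.sin(sa)],d@[-np.sin(sa),np.cos(sa)]],4))
E
```

```text
shift [ -38.6   -6.8 -133.9] turn 0.1 head -90.78 pos [ 0.5588 -0.144   0.0503] F [0.  0.4 0.7] t 15.55 q [-0.45  0.75  1.69  0.    0.7  -0.43]
[-0.1667  0.0832]
[-0.1678 -0.0761]
```

View pics/s13c.png

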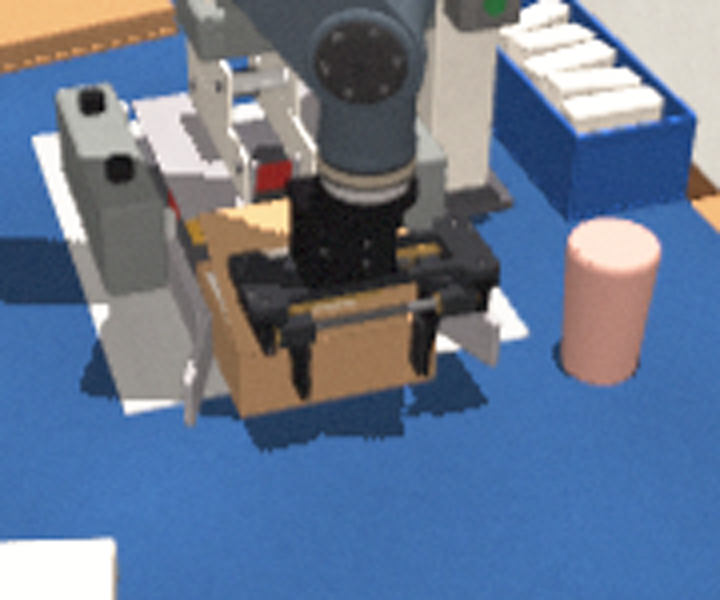

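>>> move_arm(
  commands=[
    [-1,0,0,8,0],
    [-1,-20,0,12,0],
    [-1,-60,-1,14,0],
    [-1,-95,-2,8,0],
    [-1,-95,-3,-25,0],
    [-1,-95,-3,-60,0],
    [-1,-95,-3,-85,0],
    [-1,-95,-3,-85,0],
  ],
)

```text
time: 16.27
position: [0.5558, -0.0561, 0.1455]
tool_rot: [-0.503, -0.499, 0.503, -0.496]
ft_force: [-0.6, 0.1, -1.3]
grip_width: 0.0871
```

```bash
python3 - <<'E'
from h import *
p=shot('wrist','w14.png')
to(.555,-.059,.094,-90.9)
E
```

```text
shift [51.4 -1.4  0.9] turn 0.3 head -90.63 pos [ 0.5565 -0.0582  0.1454] F [-0.1 -0.2 -0. ] t 16.32 q [-0.3   0.58  1.69  0.    0.87 -0.29]
```

View pics/w14.png

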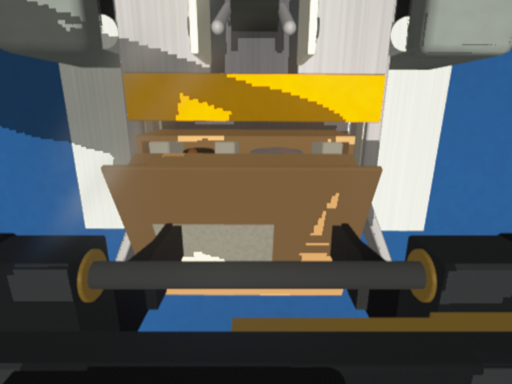

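>>> move_arm(
  commands=[
    [-1,15,0,0,0],
    [-1,28,0,0,0],
    [-1,38,0,0,0],
    [-1,45,0,0,0],
    [-1,51,0,0,0],
    [-1,55,0,0,0],
    [-1,57,0,0,0],
    [-1,57,0,0,0],
  ],
)

```text
time: 16.98
position: [0.5575, -0.0601, 0.0893]
tool_rot: [0.504, 0.496, -0.504, 0.496]
ft_force: [-0.5, 2.7, 8.6]
grip_width: 0.0869
```

>>> move_arm(
  commands=[
    [-1,1,0,0,0],
    [-1,2,0,0,0],
    [-1,2,0,0,0],
  ],
)

```text
time: 17.23
position: [0.5576, -0.0602, 0.089]
tool_rot: [0.504, 0.496, -0.504, 0.496]
ft_force: [-4.4, 2.9, 19.1]
grip_width: 0.0868
```

```bash
python3 - <<'E'
from h import *
p=shot('wrist','w15.png')
to(.555,-.007,.089,-90.9)
E
```

```text
shift [  0.   -3.4 -53.1] turn 0.0 head -90.85 pos [ 0.5576 -0.0601  0.089 ] F [-3.5  3.  19.6] t 17.28 q [-0.31  0.67  1.72  0.    0.75 -0.29]
```

View pics/w15.png

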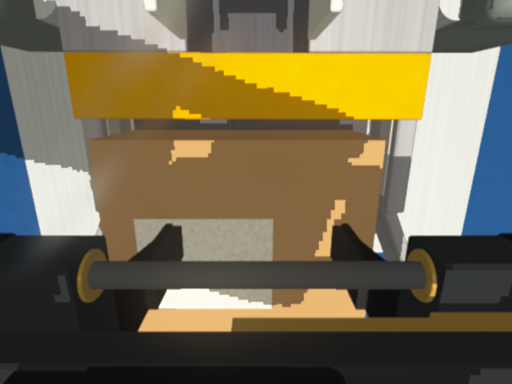

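>>> move_arm(
  commands=[
    [-1,0,0,-3,0],
    [-1,0,0,-6,0],
    [-1,0,0,-9,0],
    [-1,0,0,-12,0],
    [-1,0,0,-15,0],
    [-1,0,0,-18,0],
    [-1,0,0,-21,0],
    [-1,0,0,-24,0],
  ],
)

```text
time: 17.95
position: [0.5605, -0.0398, 0.0893]
tool_rot: [-0.502, -0.494, 0.503, -0.501]
ft_force: [-0.8, -8.3, 15.9]
grip_width: 0.0872
```

```bash
python3 - <<'E'
from h import *
p=shot('wrist','w16.png')
to(.555,-.007,.089,-90.9)
E
```

```text
shift [  0.   -5.9 -32.1] turn 0.3 head -90.59 pos [ 0.5605 -0.0392  0.0893] F [-0.1 -6.7 15.8] t 18.0 q [-0.27  0.67  1.72 -0.01  0.74 -0.25]
```

View pics/w16.png

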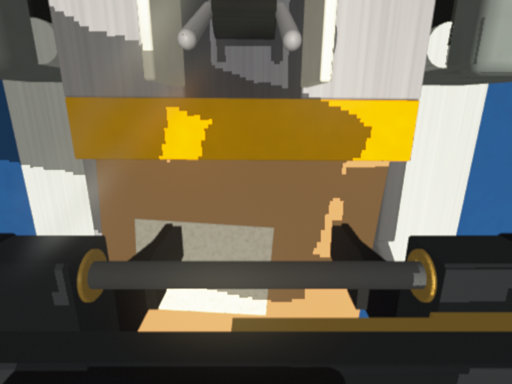

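>>> move_arm(
  commands=[
    [-1,0,0,-3,0],
    [-1,0,0,-7,0],
    [-1,0,0,-11,0],
    [-1,0,0,-15,0],
    [-1,0,0,-19,0],
    [-1,0,0,-22,0],
    [-1,0,0,-24,0],
    [-1,0,0,-24,0],
  ],
)

```text
time: 18.67
position: [0.5622, -0.0152, 0.0894]
tool_rot: [0.503, 0.493, -0.502, 0.501]
ft_force: [1.0, -5.7, 15.3]
grip_width: 0.0871
```

```bash
python3 - <<'E'
from h import *
p=shot('wrist','w17.png')
to(.555,-.007,.089,-90.9)
E
```

```text
shift [ 0.3 -7.3 -8.2] turn 0.3 head -90.63 pos [ 0.5622 -0.0153  0.0894] F [ 2.1 -5.3 15.1] t 18.72 q [-0.22  0.67  1.72 -0.01  0.74 -0.21]
```

View pics/w17.png

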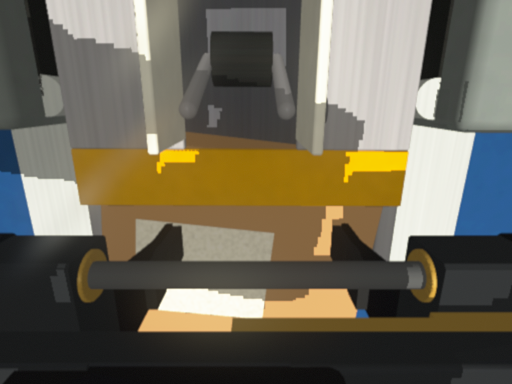

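>>> move_arm(
  commands=[
    [-1,-20,0,0,0],
    [-1,-55,0,5,0],
    [-1,-60,-3,40,0],
    [-1,-60,-7,80,0],
    [-1,-60,-7,115,0],
    [-1,-60,-7,115,0],
    [-1,-60,-7,115,0],
  ],
)

```text
time: 19.3
position: [0.5494, -0.1296, 0.1463]
tool_rot: [-0.504, -0.495, 0.505, -0.496]
ft_force: [0.0, 0.6, -0.7]
grip_width: 0.0867
```

```bash
python3 cam.py 18;python3 - <<'E'
from h import *
to(.5535,-.125,.055,-90.9)
E
```

```text
shift [  57.1    3.1 -118. ] turn -0.0 head -90.93 pos [ 0.549  -0.1279  0.1461] F [-0.2  0.2 -1.1] t 19.35 q [-0.43  0.58  1.68 -0.    0.88 -0.41]
shift [91.1  4.6 -3. ] turn -0.0 head -90.93 pos [ 0.549  -0.1279  0.1461] F [-0.2  0.2 -1.1] t 19.35 q [-0.43  0.58  1.68 -0.    0.88 -0.41]
```

View pics/s18c.png

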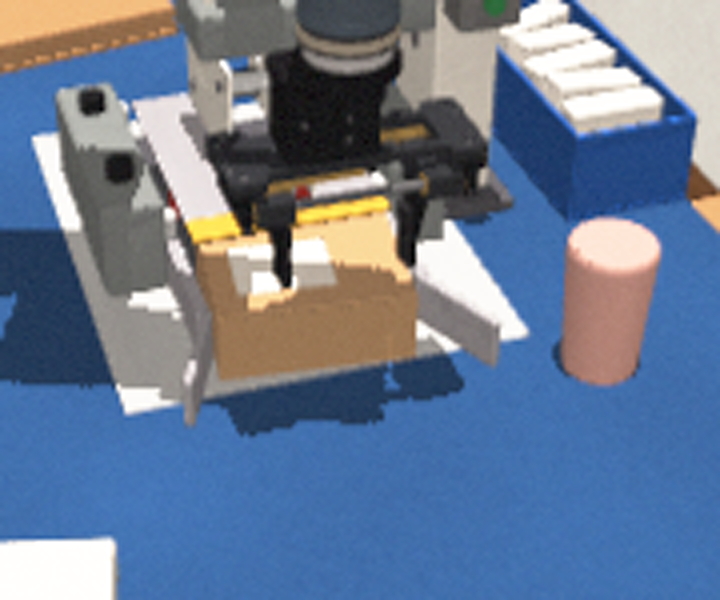

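```bash
cat > tail.py <<'E'
from fitc import *
import sys
S=robot.camera('side')
sp=lambda x,y:np.array([(x+.5)/4-.5+185,(y+.5)/4-.5+125])
a=list(map(float,sys.argv[1:]))
for q in zip(a[0::3],a[1::3],a[2::3]):
    P=at_z(S,*sp(*q[:2]),q[2]);d=P[:2]-[.5539,.0087]; sa=1.5553; print(P.round(4),np.round([d@[np.cos(sa),np.sin(sa)],d@[-np.sin(sa),np.cos(sa)]],4))
E
python3 tail.py 217 378 0 414 357 0 213 307 .06 417 281 .06
```

```text
[ 0.4622 -0.0796  0.    ] [-0.0897  0.0903]
[ 0.621  -0.1035  0.    ] [-0.1112 -0.0688]
[ 0.4648 -0.0658  0.06  ] [-0.0758  0.0879]
[ 0.6291 -0.0832  0.06  ] [-0.0907 -0.0766]
```

>>> move_arm(
  commands=[
    [-1,35,3,0,0],
    [-1,70,5,0,0],
    [-1,91,5,0,0],
    [-1,91,5,-3,0],
    [-1,91,5,-8,0],
    [-1,91,5,-13,0],
    [-1,91,5,-18,0],
    [-1,91,5,-23,0],
  ],
)

```text
time: 20.07
position: [0.5569, -0.1042, 0.0573]
tool_rot: [0.504, 0.494, -0.503, 0.499]
ft_force: [1.9, -2.4, -1.0]
grip_width: 0.0871
```

>>> move_arm(
  commands=[
    [-1,0,0,-4,0],
    [-1,0,0,-8,0],
    [-1,0,0,-12,0],
    [-1,0,0,-16,0],
    [-1,0,0,-20,0],
    [-1,0,0,-24,0],
    [-1,0,0,-24,0],
  ],
)

```text
time: 20.65
position: [0.5563, -0.0801, 0.0561]
tool_rot: [0.503, 0.496, -0.503, 0.498]
ft_force: [2.6, -2.5, 1.3]
grip_width: 0.0873
```

```bash
python3 cam.py 19;python3 - <<'E'
from h import *
to(.5535,-.046,.055,-90.9)
p=shot('wrist','w19.png')
E
```

```text
shift [-33.1  -2.9 -70.1] turn 0.2 head -90.74 pos [ 0.5559 -0.0801  0.0559] F [ 1.5 -3.6  0.6] t 20.7 q [-0.34  0.73  1.73 -0.    0.68 -0.33]
shift [  0.9  -2.9 -34.1] turn 0.2 head -90.74 pos [ 0.5559 -0.0801  0.0559] F [ 1.5 -3.6  0.6] t 20.7 q [-0.34  0.73  1.73 -0.    0.68 -0.33]
```

View pics/s19c.png

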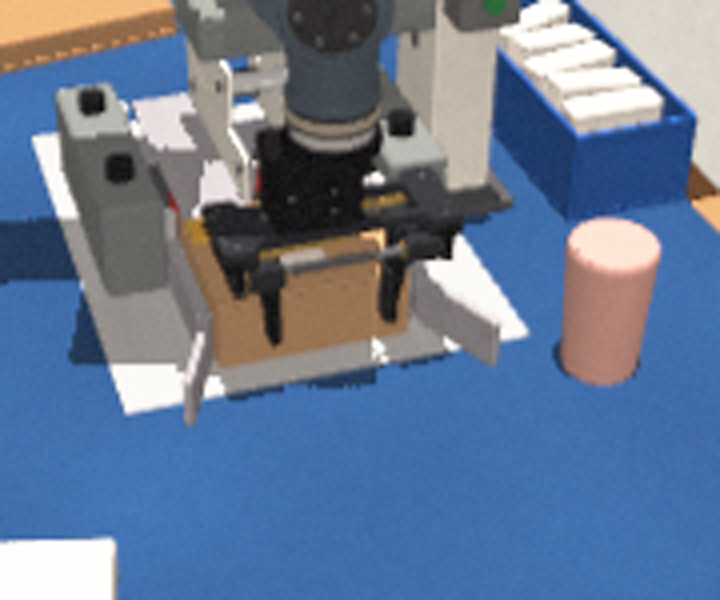

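View pics/w19.png

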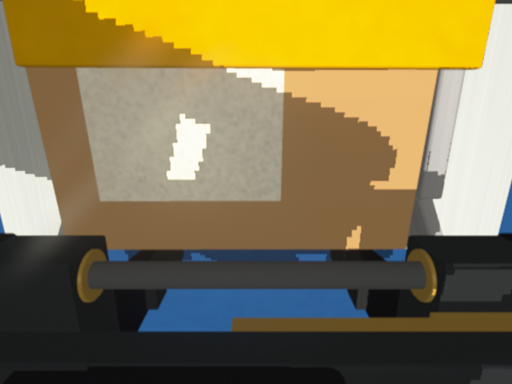

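>>> move_arm(
  commands=[
    [-1,0,0,10,0],
    [-1,0,-1,30,0],
    [-1,0,-2,60,0],
    [-1,0,-3,90,0],
    [-1,0,-3,100,0],
    [-1,0,-3,100,0],
    [-1,0,-3,100,0],
    [-1,0,-3,100,0],
  ],
)

```text
time: 21.42
position: [0.5494, -0.1782, 0.0549]
tool_rot: [-0.503, -0.498, 0.504, -0.495]
ft_force: [-1.0, 0.1, 0.4]
grip_width: 0.0869
```

```bash
python3 - <<'E'
from h import *
o=robot.get_obs();print(o['position'],o['time'],o['q'],o['joint_velocities'].round(3))
E
```

```text
[ 0.54938659 -0.17823014  0.05491428] 21.4167 [-5.07361728e-01  7.44676161e-01  1.68550811e+00  8.35944692e-04
  7.15142813e-01 -4.93993285e-01] [ 0.015 -0.005 -0.001 -0.003 -0.007 -0.001]
```

>>> move_arm(
  commands=[
    [-1,0,0,-10,0],
    [-1,0,0,-45,0],
  ],
)

```text
time: 21.58
position: [0.5527, -0.1369, 0.0556]
tool_rot: [0.505, 0.494, -0.504, 0.497]
ft_force: [1.5, 0.7, 0.6]
grip_width: 0.087
```

```bash
python3 - <<'E'
from h import *
for i in range(5):
    o=robot.get_obs();print(o['position'].round(4),round(o['time'],3),o['joint_velocities'].round(3)[:3])
    robot.camera('wrist')
E
```

```text
[ 0.5527 -0.1369  0.0556] 21.583 [ 0.741 -0.091  0.311]
[ 0.5494 -0.1274  0.0551] 21.633 [-0.01   0.004  0.041]
[ 0.5491 -0.1287  0.055 ] 21.683 [-0.041  0.004 -0.029]
[ 0.55   -0.1306  0.0552] 21.733 [-0.036  0.004 -0.039]
[ 0.5509 -0.1321  0.0554] 21.783 [-0.033  0.001 -0.03 ]
```

>>> move_arm(
  commands=[
    [-1,0,2,-12,0],
    [-1,0,4,-28,0],
    [-1,0,5,-40,0],
    [-1,0,5,-48,0],
    [-1,0,5,-54,0],
    [-1,0,5,-60,0],
    [-1,0,5,-66,0],
    [-1,0,5,-72,0],
  ],
)

```text
time: 22.5
position: [0.558, -0.0644, 0.0556]
tool_rot: [-0.503, -0.496, 0.504, -0.498]
ft_force: [-1.0, -10.0, -1.3]
grip_width: 0.087
```

>>> move_arm(
  commands=[
    [-1,0,0,-4,0],
    [-1,0,0,-8,0],
    [-1,0,0,-12,0],
  ],
)

```text
time: 22.75
position: [0.5582, -0.053, 0.0555]
tool_rot: [-0.503, -0.496, 0.504, -0.498]
ft_force: [-0.4, -7.8, -0.6]
grip_width: 0.0872
```

>>> move_arm(
  commands=[
    [-1,0,0,-4,0],
    [-1,0,0,-8,0],
  ],
)

```text
time: 22.92
position: [0.5583, -0.0449, 0.0555]
tool_rot: [-0.503, -0.496, 0.504, -0.497]
ft_force: [-1.0, -7.8, 0.6]
grip_width: 0.0868
```

```bash
python3 - <<'E'
from h import *
to(.5535,-.01,.055,-90.9)
p=shot('wrist','w20.png')
to(.5535,-.01,.055,-90.9)
E
```

```text
shift [  0.4  -5.3 -34.8] turn 0.1 head -90.8 pos [ 0.5583 -0.0449  0.0555] F [-1.  -7.8  0.6] t 22.92 q [-0.28  0.73  1.73 -0.    0.68 -0.26]
shift [  0.4  -5.3 -34.2] turn 0.1 head -90.78 pos [ 0.5583 -0.0443  0.0555] F [ 0.3 -6.6 -2.2] t 22.97 q [-0.28  0.73  1.73 -0.    0.68 -0.26]
```

View pics/w20.png

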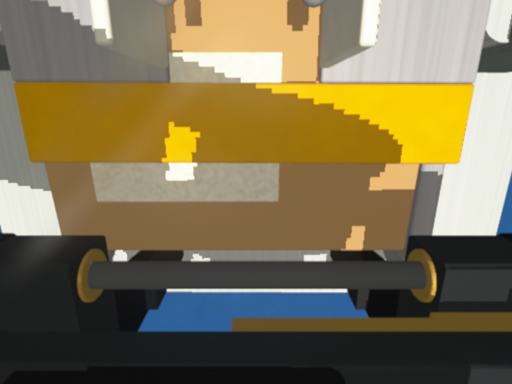

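>>> move_arm(
  commands=[
    [-1,0,0,-3,0],
    [-1,0,0,-6,0],
    [-1,0,0,-9,0],
    [-1,0,0,-12,0],
    [-1,0,0,-15,0],
  ],
)

```text
time: 23.38
position: [0.5584, -0.0295, 0.0555]
tool_rot: [-0.503, -0.496, 0.504, -0.497]
ft_force: [-0.3, -4.5, -0.4]
grip_width: 0.0867
```

>>> move_arm(
  commands=[
    [-1,0,0,-2,0],
    [-1,0,0,-4,0],
  ],
)

```text
time: 23.55
position: [0.5584, -0.0246, 0.0555]
tool_rot: [0.504, 0.496, -0.504, 0.497]
ft_force: [-0.7, -3.7, -0.5]
grip_width: 0.0867
```

>>> move_arm(
  commands=[
    [-1,0,0,-2,0],
    [-1,0,0,-4,0],
  ],
)

```text
time: 23.72
position: [0.5584, -0.02, 0.0555]
tool_rot: [0.504, 0.496, -0.504, 0.496]
ft_force: [-0.6, -2.6, -0.1]
grip_width: 0.0872
```

```bash
python3 - <<'E'
from h import *
to(.5535,-.01,.055,-90.9)
p=shot('wrist','w21.png')
for i in range(4):
    to(.5535,-.01,.055,-90.9); robot.camera('wrist')
E
```

```text
shift [ 0.5 -5.1 -9.9] turn 0.0 head -90.86 pos [ 0.5584 -0.02    0.0555] F [-0.6 -2.6 -0.1] t 23.72 q [-0.24  0.73  1.74  0.    0.67 -0.22]
shift [ 0.5 -5.  -9.5] turn 0.0 head -90.85 pos [ 0.5584 -0.0195  0.0555] F [ 2.1 -2.3 -0.8] t 23.77 q [-0.24  0.73  1.74  0.    0.67 -0.22]
shift [ 0.5 -5.  -9.5] turn 0.1 head -90.84 pos [ 0.5583 -0.0196  0.0555] F [ 0.5 -2.2  0.2] t 23.82 q [-0.24  0.73  1.74  0.    0.67 -0.22]
shift [ 0.5 -4.9 -9.5] turn 0.1 head -90.83 pos [ 0.5583 -0.0196  0.0555] F [ 0.6 -2.1 -0.6] t 23.87 q [-0.24  0.73  1.74  0.    0.68 -0.22]
shift [ 0.5 -4.8 -9.6] turn 0.1 head -90.83 pos [ 0.5581 -0.0196  0.0555] F [ 0.5 -1.5 -0. ] t 23.92 q [-0.24  0.73  1.74  0.    0.68 -0.22]
```

View pics/w21.png

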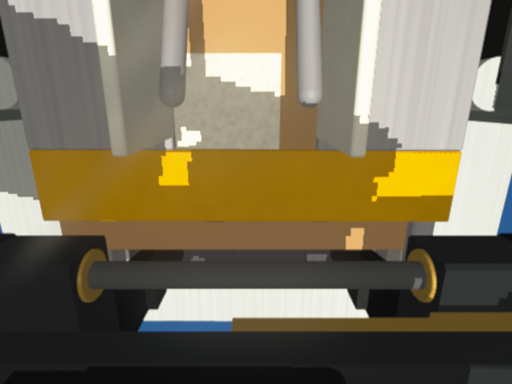

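>>> move_arm(
  commands=[
    [-1,0,0,-2,0],
    [-1,0,0,-4,0],
  ],
)

```text
time: 24.13
position: [0.5581, -0.0162, 0.0555]
tool_rot: [-0.504, -0.496, 0.504, -0.496]
ft_force: [0.7, -3.9, -0.5]
grip_width: 0.0866
```

>>> move_arm(
  commands=[
    [-1,0,0,-2,0],
    [-1,0,0,-3,0],
  ],
)

```text
time: 24.3
position: [0.5582, -0.0129, 0.0555]
tool_rot: [0.504, 0.496, -0.504, 0.496]
ft_force: [1.1, -2.9, 0.1]
grip_width: 0.0872
```

```bash
python3 - <<'E'
from h import *
for i in range(4):
    to(.5535,-.01,.055,-90.9); robot.camera('wrist')
E
python3 cam.py 22
```

```text
shift [ 0.5 -4.8 -2.9] turn 0.1 head -90.82 pos [ 0.5582 -0.0129  0.0555] F [ 1.1 -2.9  0.1] t 24.3 q [-0.22  0.73  1.74 -0.    0.67 -0.21]
shift [ 0.5 -4.8 -2.7] turn 0.1 head -90.82 pos [ 0.5582 -0.0128  0.0555] F [ 1.  -2.4 -0.2] t 24.35 q [-0.22  0.73  1.74  0.    0.67 -0.21]
shift [ 0.4 -4.7 -2.7] turn 0.1 head -90.82 pos [ 0.5582 -0.0127  0.0554] F [ 0.4 -1.3 -0. ] t 24.4 q [-0.22  0.73  1.74  0.    0.67 -0.21]
shift [ 0.4 -4.7 -2.7] turn 0.1 head -90.82 pos [ 0.5582 -0.0127  0.0554] F [ 0.8 -1.8  0. ] t 24.45 q [-0.22  0.73  1.74  0.    0.67 -0.21]
shift [-33.6  -4.2  -2.7] turn 0.1 head -90.82 pos [ 0.558  -0.0128  0.0554] F [ 0.7 -1.5 -0.5] t 24.55 q [-0.22  0.73  1.74  0.    0.68 -0.21]
```

View pics/s22c.png

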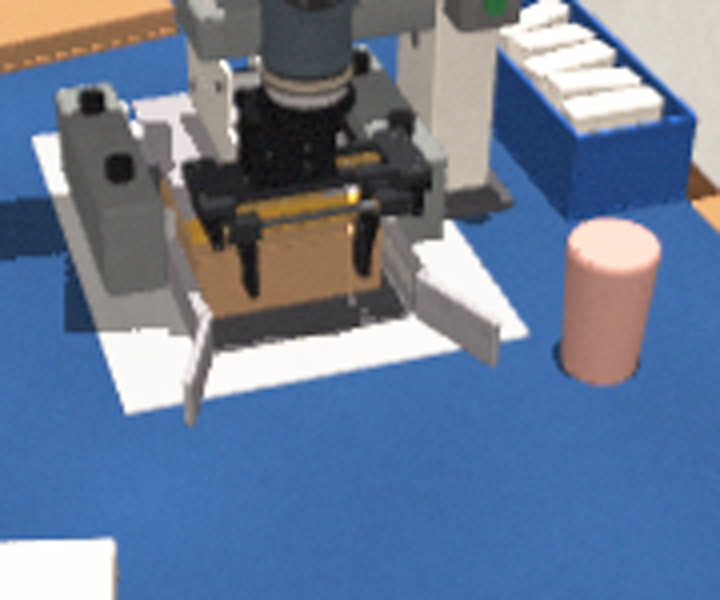

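```bash
python3 - <<'E'
from fitc import *
S=robot.camera('side')
f=f2((.5539,.0087,1.5553))
for g in (.132,.136,.140):
  for y in (-.02,0,.02):
    u,v=proj(S,f((g,y,.048))); print(g,y,'crop',round((u-185+.5)*4-.5,1),round((v-125+.5)*4-.5,1))
u,v=proj(S,f((0,0,.075)));print('lip',(u-185+.5)*4-.5,(v-125+.5)*4-.5)
for t in (.0,.03): 
  u,v=proj(S,f((t,-.0,.075)));print('lip',(u-185+.5)*4-.5,(v-125+.5)*4-.5)
a=cv2.imread('pics/side0.png')[155:190,225:280]
cv2.imwrite('pics/side0_gate.png',cv2.resize(a,None,fx=14,fy=14,interpolation=cv2.INTER_NEAREST))
E
```

```text
0.132 -0.02 crop 270.5 165.4
0.132 0 crop 249.2 168.9
0.132 0.02 crop 227.6 172.4
0.136 -0.02 crop 269.3 163.2
0.136 0 crop 247.9 166.7
0.136 0.02 crop 226.5 170.2
0.14 -0.02 crop 268.0 161.0
0.14 0 crop 246.7 164.4
0.14 0.02 crop 225.3 168.0
lip 292.0108504379857 221.36217799743508
lip 292.0108504379857 221.36217799743508
lip 281.5680791160361 202.5333062851671
```

View pics/side0_gate.png

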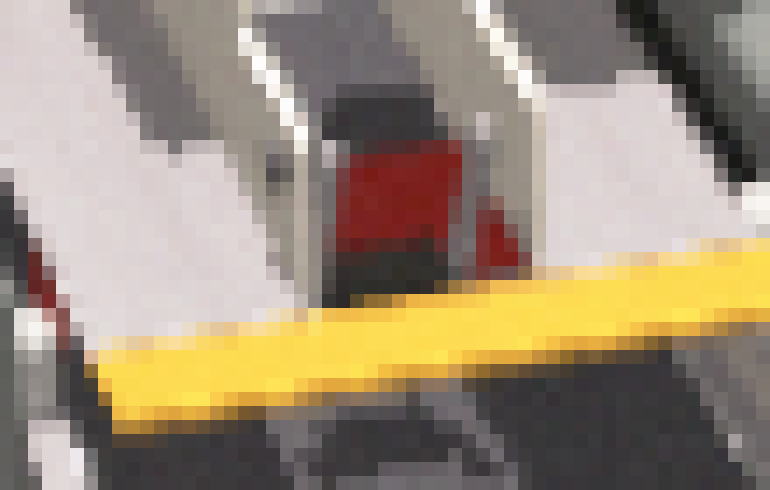

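>>> move_arm(
  commands=[
    [-1,0,0,6,0],
    [-1,-15,0,12,0],
    [-1,-35,0,14,0],
    [-1,-50,0,10,0],
    [-1,-50,0,4,0],
    [-1,-50,0,-2,0],
    [-1,-50,0,-6,0],
    [-1,-50,0,-8,0],
  ],
)

```text
time: 25.27
position: [0.5571, -0.004, 0.1044]
tool_rot: [-0.503, -0.498, 0.504, -0.496]
ft_force: [-0.3, 0.5, -0.4]
grip_width: 0.0871
```

```bash
python3 - <<'E'
from h import *
p=shot('wrist','w23.png')
to(.5582,-.0035,.092,-90.9)
E
```

```text
shift [12.3  1.  -0.4] turn 0.1 head -90.75 pos [ 0.5572 -0.0039  0.1043] F [ 0.2  1.4 -0.1] t 25.32 q [-0.21  0.64  1.72  0.    0.78 -0.19]
```

View pics/w23.png

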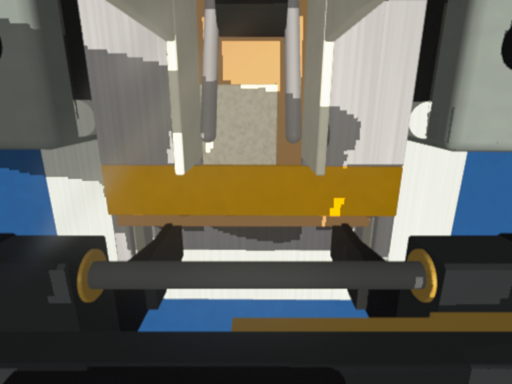

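>>> move_arm(
  commands=[
    [-1,5,0,-1,0],
    [-1,10,0,-1,0],
    [-1,14,0,-1,0],
    [-1,17,0,-1,0],
    [-1,18,0,-1,0],
    [-1,19,0,-1,0],
    [-1,19,0,-1,0],
  ],
)

```text
time: 25.9
position: [0.5579, -0.0041, 0.089]
tool_rot: [-0.503, -0.497, 0.504, -0.496]
ft_force: [-5.7, 1.2, 21.8]
grip_width: 0.0871
```

>>> move_arm(
  commands=[
    [-1,0,0,2,0],
    [-1,0,0,5,0],
    [-1,0,0,9,0],
    [-1,0,0,13,0],
    [-1,0,0,17,0],
    [-1,0,0,21,0],
    [-1,0,0,25,0],
  ],
)

```text
time: 26.48
position: [0.5579, -0.0266, 0.089]
tool_rot: [0.505, 0.497, -0.503, 0.495]
ft_force: [-3.5, 9.1, 21.0]
grip_width: 0.0872
```

```bash
python3 - <<'E'
from h import *
p=shot('wrist','w24.png')
to(.5582,-.0035,.092,-90.9)
E
```

```text
shift [ -3.   -0.1 -24. ] turn 0.0 head -90.86 pos [ 0.558  -0.0275  0.089 ] F [-2.5  9.  21.2] t 26.53 q [-0.25  0.67  1.73  0.    0.75 -0.24]
```

View pics/w24.png

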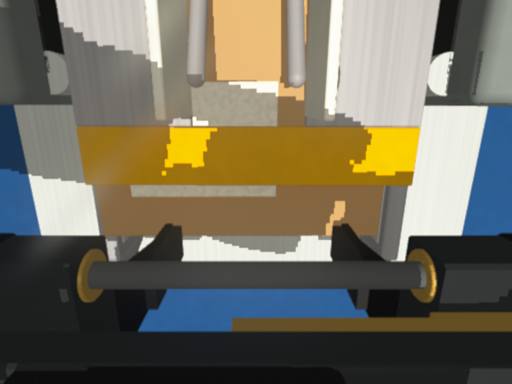

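>>> move_arm(
  commands=[
    [-1,0,0,4,0],
    [-1,0,0,8,0],
    [-1,0,0,12,0],
    [-1,0,0,16,0],
    [-1,0,0,20,0],
    [-1,0,0,23,0],
    [-1,0,0,23,0],
  ],
)

```text
time: 27.12
position: [0.5582, -0.0507, 0.089]
tool_rot: [0.505, 0.496, -0.503, 0.496]
ft_force: [-1.7, 7.0, 20.6]
grip_width: 0.087
```

```bash
python3 - <<'E'
from h import *
p=shot('wrist','w25.png')
to(.5582,-.0035,.092,-90.9)
E
```

```text
shift [ -2.9  -0.8 -47.2] turn -0.0 head -90.93 pos [ 0.5582 -0.0507  0.089 ] F [-2.4  7.  21. ] t 27.17 q [-0.29  0.67  1.72  0.    0.75 -0.28]
```

View pics/w25.png

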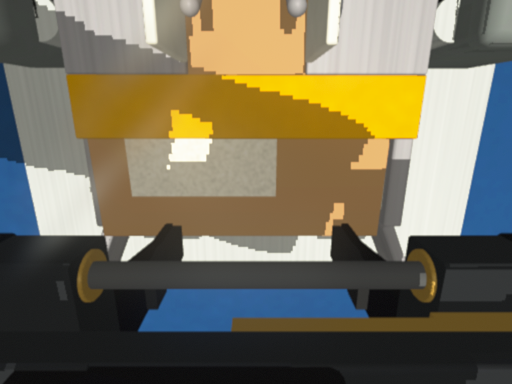

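>>> move_arm(
  commands=[
    [-1,-15,0,0,0],
    [-1,-25,0,20,0],
    [-1,-25,0,50,0],
    [-1,-20,-1,85,0],
    [-1,10,-2,115,0],
    [-1,34,-3,130,0],
    [-1,34,-3,130,0],
    [-1,34,-3,130,0],
  ],
)

```text
time: 27.83
position: [0.5512, -0.1824, 0.0506]
tool_rot: [-0.504, -0.497, 0.505, -0.494]
ft_force: [0.1, 0.7, 0.6]
grip_width: 0.0869
```

```bash
python3 cam.py 26
```

```text
shift [ -37.    -0.8 -171.8] turn 0.0 head -90.88 pos [ 0.552  -0.1818  0.0517] F [-0.3 -0.1  0.3] t 27.88 q [-0.51  0.75  1.68  0.    0.71 -0.5 ]
```

View pics/s26c.png

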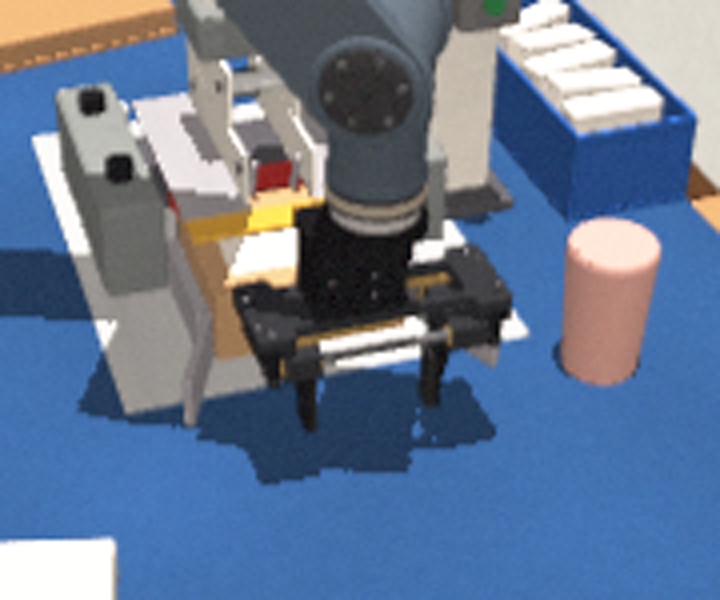

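>>> move_arm(
  commands=[
    [-1,0,0,-6,0],
    [-1,0,0,-47,0],
  ],
)

```text
time: 28.05
position: [0.5567, -0.1394, 0.054]
tool_rot: [0.505, 0.492, -0.504, 0.498]
ft_force: [0.2, 1.3, 0.2]
grip_width: 0.087
```

```bash
python3 - <<'E'
from h import *
for i in range(8):
    o=robot.get_obs();print(o['position'].round(4),round(o['time'],3),o['joint_velocities'].round(3)[:3])
    robot.camera('wrist')
E
```

```text
[ 0.5567 -0.1394  0.054 ] 28.05 [ 0.874 -0.116  0.374]
[ 0.5527 -0.1277  0.0535] 28.1 [-0.003  0.001  0.057]
[ 0.5521 -0.1289  0.0534] 28.15 [-0.039  0.004 -0.029]
[ 0.553  -0.1309  0.0535] 28.2 [-0.039  0.005 -0.037]
[ 0.5538 -0.1325  0.0536] 28.25 [-0.034  0.004 -0.026]
[ 0.5542 -0.1336  0.0536] 28.3 [-0.027  0.006 -0.015]
[ 0.5543 -0.1345  0.0535] 28.35 [-0.02   0.008 -0.007]
[ 0.5542 -0.135   0.0533] 28.4 [-0.016  0.007 -0.003]
```

>>> move_arm(
  commands=[
    [-1,0,-1,-15,0],
    [-1,0,-2,-30,0],
    [-1,0,-3,-44,0],
    [-1,0,-3,-52,0],
    [-1,0,-3,-58,0],
    [-1,0,-3,-64,0],
    [-1,0,-3,-69,0],
    [-1,0,-3,-74,0],
  ],
)

```text
time: 29.12
position: [0.5524, -0.0626, 0.0526]
tool_rot: [-0.503, -0.496, 0.503, -0.498]
ft_force: [-0.5, -8.8, -0.6]
grip_width: 0.0873
```

>>> move_arm(
  commands=[
    [-1,0,0,-3,0],
    [-1,0,0,-6,0],
    [-1,0,0,-8,0],
    [-1,0,0,-8,0],
  ],
)

```text
time: 29.45
position: [0.5524, -0.0544, 0.0525]
tool_rot: [-0.503, -0.496, 0.504, -0.498]
ft_force: [0.9, -6.1, -1.1]
grip_width: 0.0869
```

```bash
python3 - <<'E'
from h import *
p=shot('wrist','w27.png')
for i in range(3):
    to(.552,-.0532,.0545,-90.9); robot.camera('wrist')
E
```

```text
shift [-2.  -0.5 -1.3] turn 0.1 head -90.78 pos [ 0.5525 -0.0545  0.0525] F [ 1.2 -5.3 -0.9] t 29.5 q [-0.3   0.73  1.75 -0.    0.66 -0.28]
shift [-2.  -0.5 -1.3] turn 0.1 head -90.78 pos [ 0.5525 -0.0545  0.0525] F [ 0.2 -4.8  0.1] t 29.55 q [-0.3   0.73  1.75 -0.    0.66 -0.28]
shift [-2.  -0.5 -1.3] turn 0.1 head -90.78 pos [ 0.5525 -0.0545  0.0525] F [-0.1 -4.4 -1.2] t 29.6 q [-0.3   0.73  1.75 -0.    0.66 -0.28]
```

View pics/w27.png

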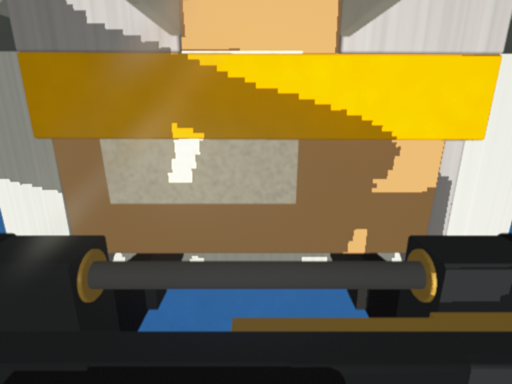

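>>> move_arm(
  commands=[
    [-1,0,0,-7,0],
    [-1,0,0,-48,0],
    [-1,0,0,-7,0],
    [-1,0,0,-7,0],
    [-1,0,0,-7,0],
  ],
)

```text
time: 30.07
position: [0.5525, -0.0446, 0.0525]
tool_rot: [0.503, 0.497, -0.503, 0.497]
ft_force: [-0.2, 0.6, -0.6]
grip_width: 0.0872
```

```bash
python3 - <<'E'
from h import *
p=shot('wrist','w28.png')
to(.552,-.0532,.0545,-90.9)
E
python3 cam.py 28
```

```text
shift [-2.1  0.2  7.7] turn 0.1 head -90.81 pos [ 0.5519 -0.0455  0.0524] F [-0.1  0.4 -0.4] t 30.12 q [-0.28  0.73  1.75  0.    0.66 -0.27]
shift [-36.6   1.7 -36.2] turn 0.0 head -90.89 pos [ 0.5516 -0.0461  0.0524] F [-0.6 -0.   0.4] t 30.17 q [-0.29  0.73  1.75  0.    0.66 -0.27]
```

View pics/w28.png

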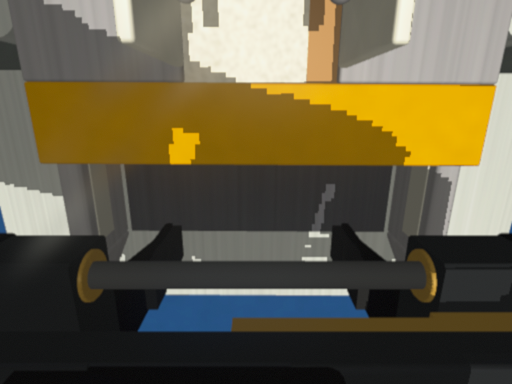

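View pics/s28c.png

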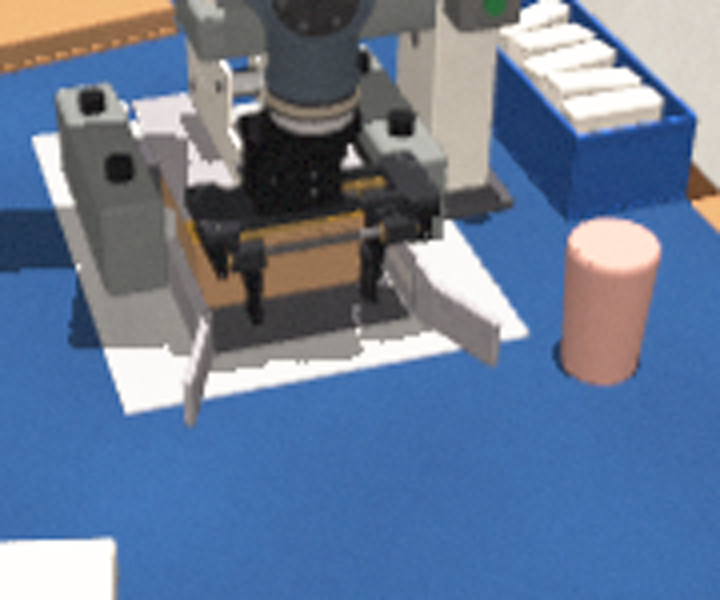

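>>> move_arm(
  commands=[
    [-1,0,0,20,0],
    [-1,0,0,50,0],
    [-1,-30,0,85,0],
    [-1,-65,0,110,0],
    [-1,-100,20,130,0],
    [-1,-135,50,150,0],
    [-1,-150,85,160,0],
    [-1,-150,120,160,0],
  ],
)

```text
time: 30.83
position: [0.6656, -0.2128, 0.2073]
tool_rot: [0.506, 0.492, -0.505, 0.497]
ft_force: [1.0, -1.2, -0.1]
grip_width: 0.0872
```

```bash
python3 cam.py 29; python3 - <<'E'
from h import *
p=shot('top','t29.png');a=cv2.imread('pics/t29.png'); cv2.imwrite('pics/t29c.png',cv2.resize(a[95:255,125:345],None,fx=3.6,fy=3.6,interpolation=cv2.INTER_CUBIC))
p=shot('wrist','w29.png')
E
```

```text
shift [ 114.4 -128.1 -201.8] turn -0.2 head -91.15 pos [ 0.6756 -0.2135  0.2074] F [ 9.1 -2.7  2.9] t 30.88 q [-0.46  0.68  1.26  0.    1.19 -0.45]
```

View pics/s29c.png

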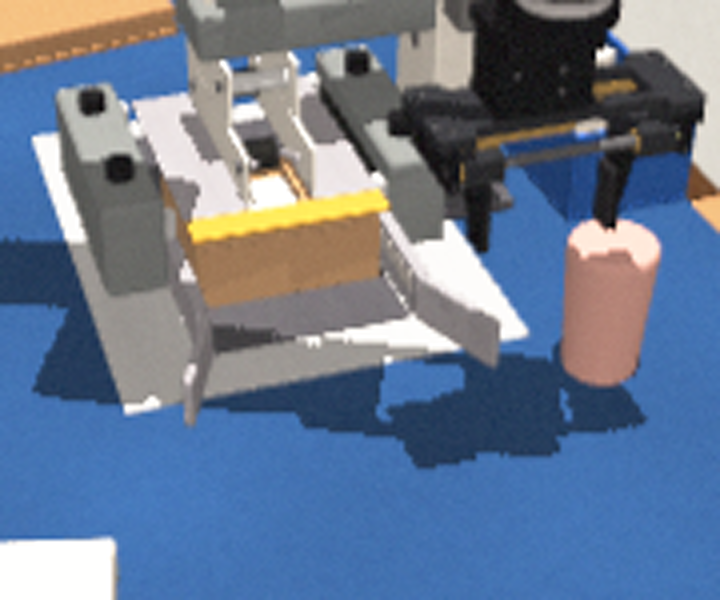

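View pics/t29c.png

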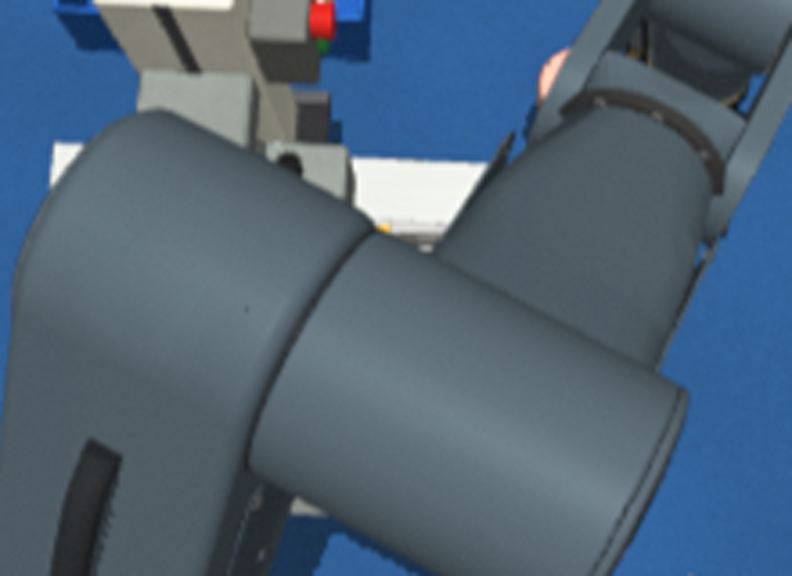

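View pics/w29.png

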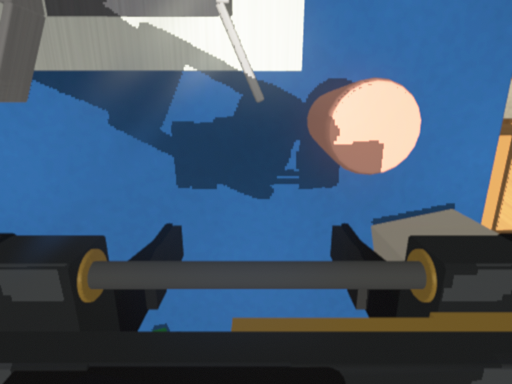

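```bash
python3 - <<'E'
import cv2
a=cv2.imread('pics/s29.png')[160:210,220:290]
cv2.imwrite('pics/s29z.png',cv2.resize(a,None,fx=11,fy=11,interpolation=cv2.INTER_NEAREST))
b=cv2.imread('pics/s22.png')[160:210,220:290]
cv2.imwrite('pics/s22z.png',cv2.resize(b,None,fx=11,fy=11,interpolation=cv2.INTER_NEAREST))
E
python3 tail.py 210 307 0 380 278 0 205 317 0 382 291 0
```

```text
[0.4825 0.0139 0.    ] [0.0041 0.0715]
[0.6333 0.0084 0.    ] [ 0.001  -0.0794]
[0.4747 0.0016 0.    ] [-0.0083  0.0791]
[ 0.6282 -0.0101  0.    ] [-0.0176 -0.0746]
```

View pics/s29z.png

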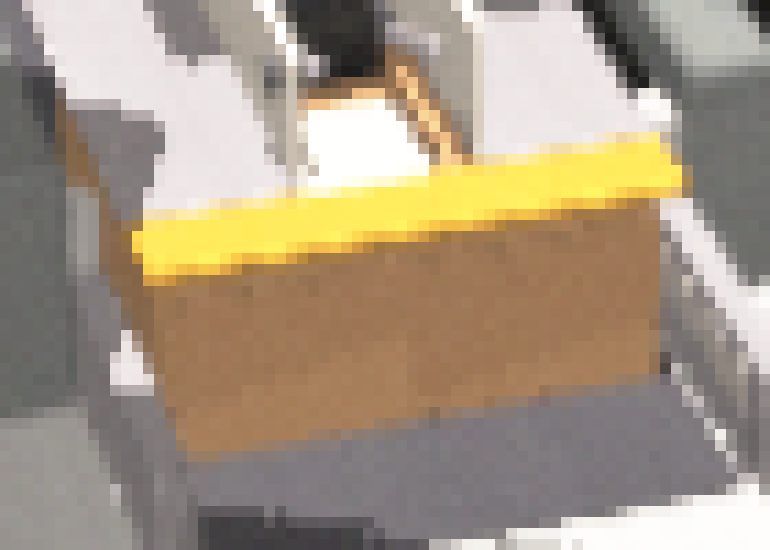

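View pics/s22z.png

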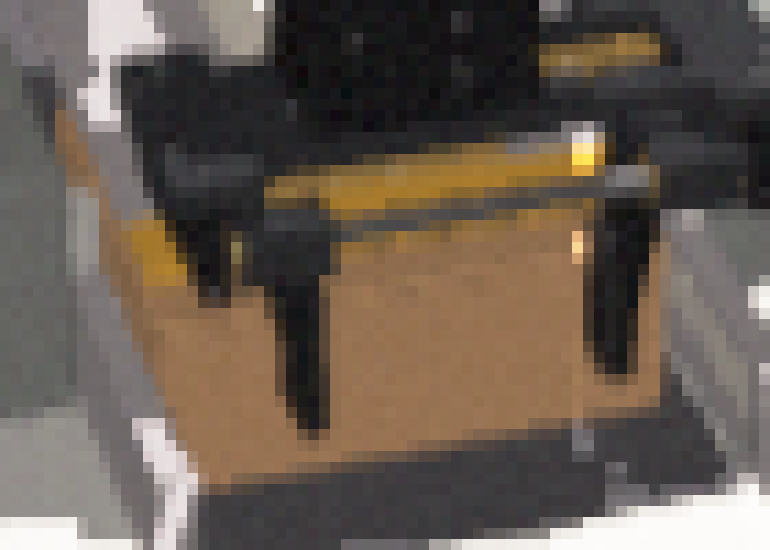

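```bash
python3 - <<'E'
from fitc import *
S=robot.camera('side'); sa=1.5553
def q(x,y): 
    P=at_z(S,220+x/11-.5,160+y/11-.5,0); d=P[:2]-[.5539,.0087]; return np.round([d@[np.cos(sa),np.sin(sa)],d@[-np.sin(sa),np.cos(sa)]],4)
# left corner, right corner, mid-edge points
print('s22',q(195,487),q(662,406),q(420,445))
print('s29',q(190,461),q(660,375),q(420,414))
E
```

```text
s22 [-0.0091  0.0746] [-0.0118 -0.075 ] [-0.0089  0.0029]
s29 [0.0042 0.0727] [ 0.0041 -0.08  ] [ 0.0067 -0.0018]
```

```bash
python3 - <<'E'
from fitc import *
S=robot.camera('side'); sa=1.5553
def q(x,y,z): 
    P=at_z(S,225+x/14-.5,155+y/14-.5,z); d=P[:2]-[.5539,.0087]; return np.round([d@[np.cos(sa),np.sin(sa)],d@[-np.sin(sa),np.cos(sa)]],4)
for p in [(345,155),(400,148),(455,141),(490,200)]: print(p,q(*p,.048))
f=f2((.5539,.0087,sa))
def pz(X): u,v=proj(S,f(X)); return np.round([(u-225+.5)*14,(v-155+.5)*14],0)
for g in (.132,.136,.140):
    print(g,[pz((g,y,z)).tolist() for y,z in [(.075,.048),(.075,0),(-.075,.048),(0,.048),(-.04,.048)]])
print('lip',[pz((x,y,.075)).tolist() for x in(0,.029) for y in(-.085,.085)], 'roller',pz((.061,0,.045)))
E
```

```text
(345, 155) [ 0.138  -0.0101]
(400, 148) [ 0.1371 -0.0246]
(455, 141) [ 0.1361 -0.0391]
(490, 200) [ 0.1059 -0.0392]
0.132 [[29.0, 220.0], [38.0, 377.0], [592.0, 127.0], [314.0, 173.0], [463.0, 148.0]]
0.136 [[25.0, 212.0], [34.0, 369.0], [587.0, 120.0], [310.0, 165.0], [458.0, 141.0]]
0.14 [[21.0, 204.0], [31.0, 361.0], [583.0, 112.0], [305.0, 157.0], [454.0, 133.0]]
lip [[803.0, 298.0], [114.0, 417.0], [763.0, 236.0], [84.0, 351.0]] roller [392. 328.]
```

```bash
python3 - <<'E'
from h import *
to(.555,-.012,.125,-90.9)
E
```

```text
shift [  76.1 -110.2 -193.4] turn -0.0 head -90.91 pos [ 0.6624 -0.2073  0.2002] F [-0.   0.2  0.2] t 31.13 q [-0.46  0.67  1.28 -0.    1.19 -0.45]
```

>>> move_arm(
  commands=[
    [-1,0,-35,0,0],
    [-1,0,-70,-15,0],
    [-1,20,-100,-45,0],
    [-1,40,-110,-80,0],
    [-1,60,-110,-115,0],
    [-1,72,-110,-150,0],
    [-1,76,-110,-180,0],
    [-1,76,-110,-192,0],
  ],
)

```text
time: 31.8
position: [0.5531, -0.0097, 0.1239]
tool_rot: [-0.502, -0.499, 0.504, -0.494]
ft_force: [0.1, -0.2, -0.2]
grip_width: 0.0868
```

>>> move_arm(
  commands=[
    [-1,0,0,0,0],
    [-1,0,0,0,0],
    [-1,0,0,0,0],
  ],
)

```text
time: 32.05
position: [0.5578, -0.0151, 0.1263]
tool_rot: [0.504, 0.496, -0.504, 0.497]
ft_force: [0.6, -0.3, -0.7]
grip_width: 0.0867
```

```bash
python3 - <<'E'
from h import *
to(.555,-.012,.125,-90.9)
p=shot('wrist','w30.png')
to(.555,-.012,.125,-90.9)
a=cv2.imread('pics/w30.png')[0:250,100:420]
cv2.imwrite('pics/w30z.png',cv2.resize(a,None,fx=2.4,fy=2.4,interpolation=cv2.INTER_NEAREST))
E
```

```text
shift [ 1.3 -2.9 -3. ] turn 0.0 head -90.87 pos [ 0.5578 -0.0151  0.1263] F [ 0.6 -0.3 -0.7] t 32.05 q [-0.23  0.61  1.71 -0.    0.82 -0.21]
shift [ 1.3 -3.  -3.3] turn -0.0 head -90.91 pos [ 0.558  -0.0154  0.1263] F [-0.7  0.6 -0.2] t 32.1 q [-0.23  0.61  1.71 -0.    0.82 -0.21]
```

View pics/w30z.png

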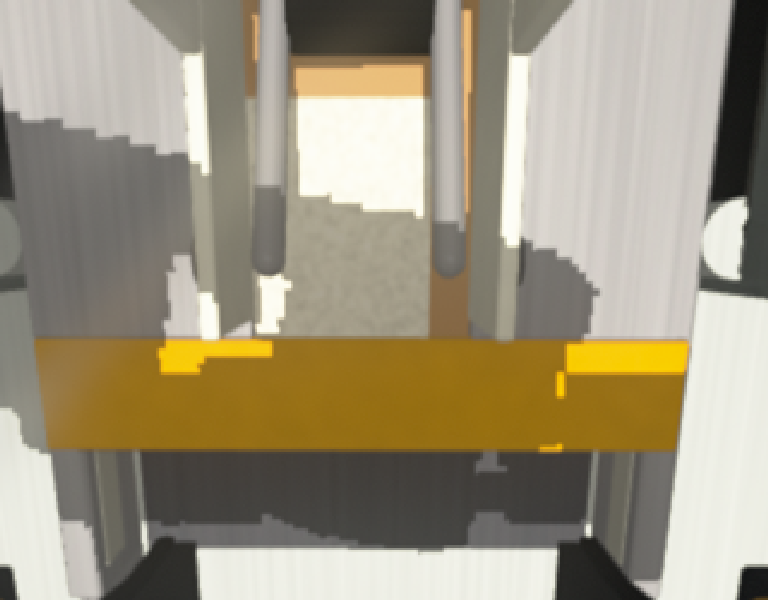

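```bash
python3 - <<'E'
import numpy as np
def Z(row,z,tcp):
    d=(row-191.717)/302.63; X=-.28194*d+.95943; Zc=.95943*d+.28194
    return Zc/X*(tcp-z+0+ (.138123-0) - tcp+tcp - tcp) if 0 else Zc/X*(.138123+(tcp-z))-.07686
for name,tcp,lab,lip in [('w23',.1043,85,216),('w30',.1263,39.7,187.2)]:
    for zl in (.064,.066,.068):
        print(name,zl,round((Z(lip,.075,tcp)-Z(lab,zl,tcp))*1000,1))
E
python3 -c "
import cv2
a=cv2.imread('pics/w23.png')[60:240,100:420]
cv2.imwrite('pics/w23z.png',cv2.resize(a,None,fx=2.4,fy=2.4,interpolation=cv2.INTER_NEAREST))"
```

```text
w23 0.064 73.6
w23 0.066 73.5
w23 0.068 73.4
w30 0.064 89.0
w30 0.066 88.6
w30 0.068 88.3
```

View pics/w23z.png

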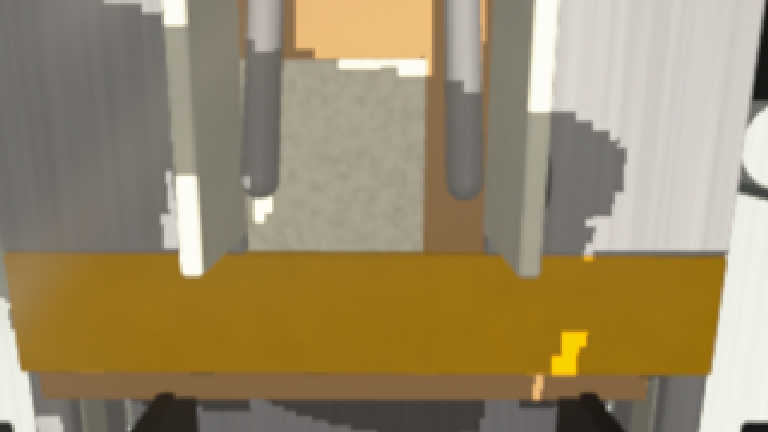

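```bash
python3 - <<'E'
import cv2,numpy as np
a=cv2.imread('pics/side0.png').astype(int)
for f in ['side0','s1','s13']:
    a=cv2.imread('pics/%s.png'%f).astype(int)
    print(f)
    for r in range(160,180): print(r,[tuple(int(v) for v in a[r,c][::-1]) for c in (250,252,254,256)])
E
```

```text
side0
160 [(111, 107, 113), (114, 109, 112), (109, 103, 106), (150, 140, 131)]
161 [(81, 78, 81), (78, 73, 77), (77, 75, 77), (142, 133, 124)]
162 [(58, 56, 56), (57, 56, 57), (58, 57, 58), (150, 142, 134)]
163 [(57, 56, 57), (59, 58, 61), (59, 56, 58), (107, 101, 101)]
164 [(59, 59, 60), (57, 55, 56), (58, 55, 56), (73, 70, 70)]
165 [(67, 65, 64), (76, 47, 50), (83, 42, 42), (105, 43, 42)]
166 [(112, 48, 50), (113, 35, 30), (118, 38, 35), (122, 33, 28)]
167 [(124, 33, 33), (125, 32, 30), (125, 34, 30), (124, 29, 27)]
168 [(126, 39, 39), (126, 33, 30), (124, 32, 30), (122, 32, 29)]
169 [(123, 34, 29), (124, 34, 29), (123, 32, 22), (125, 34, 30)]
170 [(124, 33, 33), (125, 34, 30), (126, 32, 30), (125, 32, 31)]
171 [(125, 36, 31), (123, 32, 26), (114, 34, 33), (123, 36, 32)]
172 [(97, 30, 30), (82, 41, 37), (70, 37, 36), (97, 50, 49)]
173 [(64, 46, 42), (53, 51, 48), (50, 47, 44), (65, 53, 51)]
174 [(51, 48, 45), (53, 52, 50), (51, 48, 46), (51, 49, 48)]
175 [(47, 47, 43), (48, 46, 44), (44, 42, 38), (90, 72, 47)]
176 [(91, 75, 45), (148, 112, 53), (237, 179, 69), (241, 188, 71)]
177 [
[... 2131 characters left out ...]
32, 30), (119, 30, 29)]
170 [(138, 36, 33), (139, 36, 34), (139, 35, 33), (85, 25, 25)]
171 [(137, 33, 31), (140, 40, 38), (121, 35, 31), (60, 23, 22)]
172 [(111, 40, 37), (91, 43, 40), (80, 47, 44), (46, 36, 32)]
173 [(71, 49, 48), (57, 51, 50), (57, 55, 49), (39, 42, 39)]
174 [(59, 55, 52), (54, 52, 49), (54, 53, 48), (143, 115, 87)]
175 [(134, 108, 85), (149, 118, 89), (238, 194, 138), (243, 202, 144)]
176 [(244, 204, 147), (245, 205, 147), (252, 225, 164), (252, 224, 162)]
177 [(252, 226, 165), (252, 225, 164), (252, 225, 163), (252, 224, 162)]
178 [(252, 225, 167), (252, 225, 164), (252, 224, 162), (252, 226, 164)]
179 [(252, 226, 166), (252, 225, 164), (252, 225, 163), (252, 223, 163)]
```

```bash
python3 - <<'E'
from h import *
print(robot.get_obs()['ft_force'],robot.get_obs()['time']); print(robot.hand_in())
E
```

```text
[-0.71840079  0.63995753 -0.17537637] 32.1
the job is handed in; nothing more can be done
None
```

The carton is inside the sealer and I handed the job in at 32 s. One thing I could not confirm directly is that its nose rests on the gate.

**What I did:**
- Squared the carton by pushing its tail with the open fingers, and fed it between the rails.
- Pressed the lid shut with about 20 N and dragged the nose under the lip.
- Pushed the tail past the roller. The upright fingers cannot pass under the lip, so the last millimetres had to be a coast. I drew the carton back about 45 mm with the fingertips on the exposed strip of lid. Then I gave it one controlled shove of up to about 0.5 m/s and withdrew the fingers. That last push was quicker than "gently".

**Last checks:**
- **Depth:** The wrist view puts the tail face about 3.3 mm inside the lip, so the nose is about 133 mm in. The side view agrees, within about 1 mm.
- **Alignment:** The carton looks square and about 2 mm off the lane's middle.
- **Lid:** It lies under the roof, which limits it to about 0.05 rad.
- **Robot and other things:** The gripper was clear and the force reading was near zero. Nothing else on the bench appeared touched.

**What did not agree or stayed unknown:**
- **Gate:** From the side image I put its face at roughly 132 to 135 mm, give or take about 2 mm, which is within tolerance.
- **Push forces:** The forces during the shove were not recorded, including the carton's impact on the gate. All I know is that the force was near zero once the fingers were back.
- **Early attempts:** My first tries at turning and dragging the carton by the lid slipped and skewed it. I corrected this with the tail pushes.

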